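# Index the frame jig's carriage one hole and load its saddle block

### The arm

A 6-joint arm with a two-finger parallel gripper is mounted at the origin on the work surface. World frame = base frame: x ahead of the robot, y to its left, z up, the work surface at z = 0. Lengths are in m, angles in rad, forces in N, time in s.
With the tool pointing down it reaches from about 0.3 to 0.85 m from the base axis. Payload 4.2 kg.
Tool frame: the origin (TCP) lies midway between the tips of the shut fingers; the grasp point (between the pads) lies 19 mm behind it; z points along the fingers, y is the line along which they close (so a half turn about z gives the same grasp; the last joint's range is limited). The gripper opens to 91 mm and grips with 3 to 60 N. Pads are 32 mm wide; open, the fingers measure 118 mm over their backs; the gripper's body (76 mm by 178 mm) begins 60 mm behind the grasp point.
Start: joints at [-1.328, 0.32, 1.565, -0, 1.257, -0.02], TCP at [0.149, -0.555, 0.214] pointing down, gripper open.
Joint ranges: [-3.11, 3.11], [-0.84, 2.01], [0.21, 2.61], [-1.34, 4.49], [0.05, 2.63], [-2.56, 2.56]. Speed limits (rad/s): [2.57, 2.57, 3.14, 3.14, 3.14, 3.14].

### API

Orientations are given as a rotation vector (axis times angle).
In Python, from bench import bot gives the robot as it stands. The module is installed in compiled form; this text tells all that it offers.
- The arm moves only by the shell command python3 -m creep 'ROWS' [FORCE]. ROWS is a JSON object of lists of equal length, an entry for each row: "jaw": the opening, from 0 (shut) to 1 (fully open); "offset": the shift along the tool's x, y, z in m, a list of three; "rot": the turn, a rotation vector about the tool's x, y, z in degrees, a list of three. In form: {"jaw": [jaw, ...], "offset": [[dx, dy, dz], ...], "rot": [[rx, ry, rz], ...]}. A call has 1 to 12 rows; each row shifts and turns the commanded pose from where the row before left it, along the tool's axes as they then stand; what a row does not reach is not made up. A row lasts 1/12 s, in which the tool goes at most 41.7 mm and 7.16 degrees, less where a joint would pass 70% of its speed; a pose out of reach is approached as far as the arm can. A call is refused whole if a number of a shift passes 0.0417 or a number of a turn 7.16, either way. A call with a gripper value outside its range is refused whole. The fingers move at their own pace and stop on an object; FORCE is the grip in N (left out, the last holds). Time passes only in rows, so rows that do not move let the fingers close. It gives the time, the measured TCP pose, the force, the opening and the grip force at its end, in the units of the state.
- bot.read_state(): the state, without advancing time (a new reading comes with each control period).
- bot.capture(name): name is "scene" or "top" or "wrist"; returns (picture, depth): 480x640x3 uint8, blue, green, red; 480x640 float32, m along the optical axis (not along the pixel's ray), 0 where there is no reading.
- bot.camera_model(name): a dict with "intrinsics" (3x3 intrinsics, pixels), "R" (3x3) and "t" (3): a world point X has camera coordinates R X + t. Camera axes: x right, y down, z forward; pixel columns grow to the right and rows downward; lengths in m; the calibration is good to about 2 mm. A picture is of the moment at which its call begins: read the wrist's pose just before it. camera_model takes no time and is no camera call; for the wrist camera it gives the pose at the moment of the call.
- bot.job_done(): hands the job in; it is judged then, once.
The state is a dict: "time_s": time; "joint_pos": joint angles; "qd": joint speeds; "joint_torque": joint torques, N m; "tcp_pos": TCP position; "tool_rot": TCP orientation; "ft_force": force on the tool from outside, world axes, zero at the start; "wrist_torque": the same for the moment, N m; "gripper_width": finger opening in m; "finger_force": force on a finger pad.
Only numpy, scipy, OpenCV 4.12 (cv2) and the standard library are available. Lean on these libraries where they do the work, as an engineer would, in place of code of your own. Each camera call takes 0.05 s, during which the arm holds its last target. There are 200 camera calls.

### The job

Move the frame jig's carriage one index hole towards the tall post: pull the spring knob up, slide the carriage, and let the knob go so that its pin snaps fully home in the next hole. Then take the aluminium saddle block from its wooden rack and set it, groove up, flat and square into the nest on the carriage; lower it down to the nest floor, do not drop it in, and leave the jar, screwdriver and steel tube piece where they are.

Things in the scene. Friction and masses are not known exactly. Their poses are not given: they have to be found in the camera images.
- jig: The frame jig, bolted to the bench: a dark steel base 150 (x) x 380 (y) x 30 mm high that carries the carriage and the two end posts. Origin: centre of its underside, on the bench. Its y axis is the slide direction. It may stand turned by up to 0.25 rad.
- carriage (a joint): Slide of the carriage along jig +y, m; 0 at start, limits +-0.09. Aluminium plate 170 (x) x 100 (y) mm, top 48 mm above the bench. Friction about 1.5 N (3 N with the pin rubbing). Index holes are hidden inside the base: on each side the next one lies 34 to 48 mm from the start hole (differs every time: feel for it), and a wrong one 40 mm further. Between holes the pin rides on a level track.
- plunger (a joint): Lift of the spring knob and pin, m: 0 = pin home in a hole, 0.010 = pin tip on the track between holes, 0.014 = fully pulled. The spring pushes down with about 5 N (home) to 8.5 N. The 10 mm round-nosed pin drops by itself into a 12 mm wide hole that it comes over, if the knob is free to drop; the carriage is then locked, with 1 mm play each way.
- knob (a point): Middle of the index knob's cap: black upright cylinder 38 mm across, 18 mm high, its top 90 mm above the bench when home, on a steel neck 19 mm across; below it a steel collar 30 mm across whose top is 23 mm below this point when home. It stands on the robot's side of the carriage, 88 mm in jig -x from the nest centre, and pulls straight up.
- nest (a point): Centre of the floor of the nest (pocket) on the carriage, 48 mm above the bench; axes as the jig's. Pocket 65 mm long (x), 45 mm wide (y). Its ends (x) are steel cheeks 10 mm thick, 50 mm wide, 50 mm high, taller than the block, so fingers cannot go in there; its sides (y) are low lips 8 mm thick, 6 mm high: fingers reach the block's flanks above them.
- tall_post: Steel post with a round crosswise head, 93 mm tall, at one end (jig y about +170 or -170 mm) of the jig base; it shows which way to index. Origin: foot of the post, on top of the base. Head 34 mm across, 44 mm long.
- low_post: Plain steel stub 24 mm across and 30 mm tall at the opposite end of the jig base. Origin: its foot.
- block: Aluminium saddle block 62 (x) x 42 (y) x 34 (z) mm, 0.2 to 0.35 kg, V groove 24 mm wide along x in its top. Origin: centre of its underside; z up. A half turn about z makes no difference. In the rack the flanks (y) are covered: take it by its ends (62 mm apart), put it down, and take it by its flanks (42 mm apart) for the nest.
- rack: Fixed wooden rack holding the block: floor 54 (x) x 75 (y) mm, 10 mm thick, two walls along x, 54 mm long, 10 mm thick, 45 mm apart, tops 50 mm above the bench. Open at its ends (x), where the block overhangs by 4 mm. Origin: centre of its underside on the bench; the block's x lies along its x.
- pad: Fixed cork pad 110 x 110 x 4 mm on the bench, free for putting the block down. Origin: centre of its underside, so its top lies 4 mm above.
- flux_jar: Bystander: jar 60 mm across, 75 mm tall, standing. Origin: centre of its underside.
- screwdriver: Bystander: screwdriver 200 mm long with a wooden handle, lying flat along its x. Origin: mid length, at bench level.
- shell: Bystander: short steel tube piece, 42 mm across, 68 mm tall, standing on end. Origin: centre of its underside.

How it is judged:
On the way, in this order (a step that is already met when the one before it is completed fails the run):
1. the carriage stands one hole nearer the tall post with the pin home (((y of tall_post in the frame of jig above 0 m and value of joint carriage between 0.026 and 0.056 m) or (y of tall_post in the frame of jig below 0 m and value of joint carriage between -0.056 and -0.026 m)) and value of joint plunger below 0.003 m), for 0.2 s.
2. the block sits flat and square in the nest (horizontal distance between block and nest below 0.005 m and z of block in the frame of nest between -0.003 and 0.003 m and angle between block's own z axis and vertical below 0.05 rad and angle between the x axis of block and the x axis of nest, either way round below 0.09 rad), for 0.2 s.
At the end, for the whole second after the job is handed in: Carriage one hole towards the tall post (26 to 56 mm from its start), pin home (lift under 3 mm); block in the nest groove up, within 5 mm of its centre, 3 mm of its floor, 0.05 rad of level, 0.09 rad of square; released and at rest (all of step 1 and all of step 2 and linear speed of block below 0.01 m/s and contact force between the fingers and block below 0.05 N); the robot touches nothing.
It fails at once if the block was let go above the nest instead of lowered to its floor (horizontal distance between block and nest below 0.04 m and z of block in the frame of nest between 0.012 and 0.12 m and contact force between the fingers and block below 0.02 N).
It fails at once if the jar was moved by more than 30 mm (distance of flux_jar from where it was at the start of the episode above 0.03 m).
It fails at once if the screwdriver was moved by more than 30 mm (distance of screwdriver from where it was at the start of the episode above 0.03 m).
It fails at once if the steel tube piece was moved by more than 30 mm (distance of shell from where it was at the start of the episode above 0.03 m).
It also fails if it takes over 72 s, if anything falls off the work surface, if the arm or the gripper's body presses on something with over 40 N, if the wrist force passes 120 N, or if a joint passes its speed limit or range.

## Working session

There is one attempt and no reset: what is moved stays moved. The work goes in short steps, Python scripts to look and compute and a shell command to move; the robot and the scene stay as the last step left them, time stands still between calls to the robot, and variables do not carry over. Pictures are saved under pics/ and viewed, at most 12 in all, crops included, and the job is handed in when it is done.

```bash
mkdir -p pics; ls; python3 - <<'E'
from bench import bot
import cv2,numpy as np
s=bot.read_state();print(s)
for n in ["top","scene"]:
    p,d=bot.capture(n);m=bot.camera_model(n)
    np.savez(f"{n}.npz",p=p,d=d,K=m["intrinsics"],R=m["R"],t=m["t"])
    cv2.imwrite(f"pics/{n}0.png",p)
    print(n,np.round(m["intrinsics"],1).tolist(),np.round(m["R"],3).tolist(),np.round(m["t"],3), (d>0).mean())
E
```

```text
pics
{'time_s': 0.0, 'joint_pos': array([-1.32799270e+00,  3.20272318e-01,  1.56569388e+00, -2.77375163e-05,
        1.25741334e+00, -1.99865703e-02]), 'qd': array([-0.00060329,  0.00115443, -0.00132256,  0.00298218,  0.00081833,
        0.0012339 ]), 'joint_torque': array([-6.62673619e-05, -4.12459302e+01, -2.31978106e+01,  7.26088788e-02,
        4.57234879e-02, -1.34816050e-04]), 'tcp_pos': array([ 0.14924513, -0.55475226,  0.21312578]), 'tool_rot': array([-3.11275300e+00, -4.11384188e-01,  3.53036764e-04]), 'ft_force': array([ 0.09554144,  0.27107368, -0.53659571]), 'wrist_torque': array([0.0243079 , 0.02830795, 0.01321878]), 'finger_force': 0.0, 'gripper_width': 0.09089863478688832}
top [[485.8, 0.0, 315.0], [0.0, 485.8, 243.6], [0.0, 0.0, 1.0]] [[-0.002, -1.0, -0.005], [-0.997, 0.002, -0.073], [0.073, 0.005, -0.997]] [0.027 0.532 0.951] 0.9958951822916666
scene [[476.9, 0.0, 325.2], [0.0, 476.9, 240.9], [0.0, 0.0, 1.0]] [[-0.475, 0.88, 0.015], [0.658, 0.366, -0.658], [-0.585, -0.303, -0.753]] [ 0.236 -0.275  1.215] 0.996171875
```

View pics/top0.png

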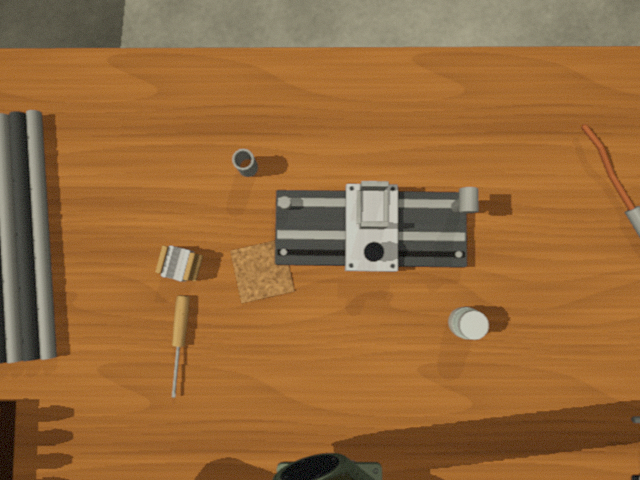

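View pics/scene0.png

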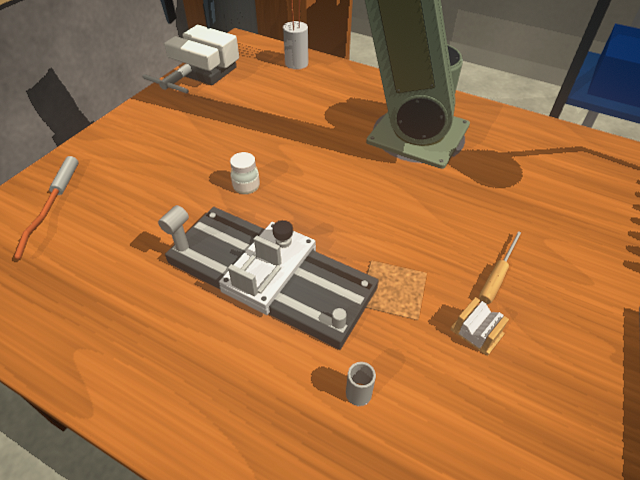

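The top view shows the jig with the carriage at px (372,226), the knob at (374,252) and the tall post at the right, px (468,200), which is world -y. The low post is at (284,202), the block in its rack at (179,264), the pad at (263,271), the screwdriver at (179,345), the tube at (244,162) and the jar at (469,324). The scene view agrees.

```bash
cat >h.py <<'E'
import cv2,numpy as np
def cloud(d,K,R,t):
    v,u=np.mgrid[:480,:640]
    c=np.stack([(u-K[0,2])/K[0,0]*d,(v-K[1,2])/K[1,1]*d,d],-1)
    return (c-t)@R
def ray(uv,z,K,R,t):   # pixels onto plane at height z
    uv=np.atleast_2d(uv); r=np.c_[(uv-K[[0,1],[2,2]])/K[[0,1],[0,1]],np.ones(len(uv))]@R
    o=-R.T@t; return o+r*((z-o[2])/r[:,2])[:,None]
def rect(m,z,K,R,t):   # mask -> min area rect in world at height z: centre, sizes, angle of long side
    cs=max(cv2.findContours(m.astype(np.uint8),cv2.RETR_EXTERNAL,cv2.CHAIN_APPROX_NONE)[0],key=cv2.contourArea)[:,0]
    w=ray(cs.astype(float),z,K,R,t)[:,:2]
    b=cv2.boxPoints(cv2.minAreaRect((w*1000).astype(np.float32)))
    e=[b[1]-b[0],b[2]-b[1]]; L=[np.linalg.norm(x) for x in e]; l=e[int(L[1]>L[0])]
    return b.mean(0).round(1),np.round(L,1),round(float(np.arctan2(l[1],l[0])%np.pi),3)
E
python3 - <<'E'
from h import *
for n in ["top","scene"]:
    f=np.load(n+".npz");d=f["d"];c=(f["K"],f["R"],f["t"])
    P=cloud(d,*c);z=P[...,2];x,y=P[...,0],P[...,1]
    def box(x0,x1,y0,y1,z0,z1):return (x>x0)&(x<x1)&(y>y0)&(y<y1)&(z>z0)&(z<z1)
    bench=box(.2,.7,-.5,.5,-.02,.003); print(n,"bench z",np.median(z[bench]))
    def go(nm,m,h):
        m=cv2.morphologyEx(m.astype(np.uint8),cv2.MORPH_OPEN,np.ones((2,2)))
        k,lab,st,_=cv2.connectedComponentsWithStats(m); i=1+np.argmax(st[1:,4]); m=lab==i
        print(nm,st[i,4],"mean",(P[m].mean(0)*1000).round(1),"zmed",round(float(np.median(z[m])),4),*rect(m,h,*c))
    J=(.3,.75,-.35,.12)
    go("base",box(*J,.022,.2),.03)
    go("carr",box(*J,.04,.2),.048)
    go("knob",box(.3,.52,-.35,.12,.08,.1),.09)
    go("cheeks",box(.45,.75,-.25,.05,.085,.12),.098)
    go("tall",box(*J,.105,.14),.12)
    go("jar",box(.2,.5,-.45,-.2,.06,.09),.075)
    go("shell",box(.4,.8,.1,.3,.05,.08),.068)
    go("rack",box(.3,.6,.22,.42,.03,.06),.05)
    go("pad",box(.3,.6,.05,.25,.002,.008),.004)
    go("screw",box(.1,.5,.25,.35,.01,.03),.02)
E
```

```text
top bench z -0.00034298407704377073
base 15379 mean [560.8 -87.6  43.4] zmed 0.0314 [565.5 -96.8] [177.2 403.1] 1.568
carr 4527 mean [560.4 -83.8  57.9] zmed 0.0484 [563.5 -84.3] [174.7  98.7] 3.128
knob 242 mean [506.4 -84.4  84.7] zmed 0.0894 [504.6 -83.6] [24. 37.] 1.569
cheeks 317 mean [510.8 -84.5  86.5] zmed 0.0896 [509.7 -83.6] [34.9 34.9] 1.569
tall 465 mean [ 602.7 -252.7  117.6] zmed 0.1196 [ 602.7 -251.9] [44.2 32.4] 3.118
jar 691 mean [ 374.8 -269.1   73.2] zmed 0.0748 [ 374.9 -268.6] [53.3 53.8] 1.548
shell 217 mean [691.2 164.2  57.3] zmed 0.0598 [688.2 162.4] [40.4 44.6] 0.466
rack 1058 mean [491.2 295.3  44. ] zmed 0.0421 [490.7 293.2] [61.5 70. ] 1.32
pad 1759 mean [470.8 136.1   6.4] zmed 0.0036 [477.1 132.1] [109.2 109.7] 0.221
screw 815 mean [359.3 292.2  21.4] zmed 0.021 [329.9 294.9] [196.8  26.4] 3.063
scene bench z 0.0006369952337944277
base 14979 mean [578.4 -68.7  45.6] zmed 0.0321 [ 551.8 -113.3] [204.5 450. ] 1.555
carr 4294 mean [579.2 -70.3  62.3] zmed 0.0498 [559.1 -79.9] [190. 108.] 3.127
knob 170 mean [507.9 -79.6  86.4] zmed 0.0903 [509.5 -77. ] [40.3 24.8] 1.58
cheeks 289 mean [ 605.  -243.8  100.6] zmed 0.108 [ 602.  -244.3] [59.7 32.9] 3.125
tall 456 mean [ 610.5 -244.7  116.9] zmed 0.1179 [ 611.4 -241.5] [53.9 39.7] 3.126
jar 432 mean [ 382.9 -260.3   72.4] zmed 0.0747 [ 384.5 -258.2] [50.5 67.2] 0.623
shell 452 mean [695.3 168.3  61.2] zmed 0.0619 [698.7 169. ] [41.3 47.9] 0.425
rack 1357 mean [500.7 300.6  43.5] zmed 0.0427 [504.9 299.4] [71.4 66.2] 2.891
pad 2424 mean [482.5 145.1   7.2] zmed 0.0046 [481.3 138. ] [111.4 112.4] 0.222
screw 728 mean [374.  298.9  21.2] zmed 0.0227 [339.9 301.5] [202.5  25.1] 3.06
```

```bash
cat >plan.py <<'E'
import sys,numpy as np
from scipy.spatial.transform import Rotation as Ro
from bench import bot
# plan.py x y z yaw(of tool x): remaining offset in tool axes and turn in degrees
s=bot.read_state();T=Ro.from_rotvec(s["tool_rot"])
print("t",round(s["time_s"],2),"tcp",s["tcp_pos"].round(4),"yaw",round(float(np.arctan2(*T.as_matrix()[[1,0],0])),4),"F",s["ft_force"].round(1),"w",round(s["gripper_width"],4),"ff",round(s["finger_force"],1))
if len(sys.argv)>1:
    x,y,z,a=map(float,sys.argv[1:5])
    G=Ro.from_rotvec([0,0,a])*Ro.from_rotvec([np.pi,0,0])
    print("offset tool axes (mm)",(T.inv().apply(np.array([x,y,z])-s["tcp_pos"])*1000).round(1),"in goal axes",(G.inv().apply(np.array([x,y,z])-s["tcp_pos"])*1000).round(1),"rot deg",(T.inv()*G).as_rotvec(degrees=True).round(2))
E
python3 -m creep '{"jaw":[1,1,1,1,1,1,1,1,1,1,1,1],"offset":[[0,0,0],[0,0,0],[0,0,0],[0.0236,-0.031,0],[0.0236,-0.031,0],[0.0236,-0.031,0],[0.0236,-0.031,0],[0.0236,-0.031,0],[0.0236,-0.031,0],[0.0236,-0.031,0],[0.0236,-0.031,0],[0.0236,-0.031,0]],"rot":[[0,0,5.3],[0,0,5.3],[0,0,5.3],[0,0,0],[0,0,0],[0,0,0],[0,0,0],[0,0,0],[0,0,0],[0,0,0],[0,0,0],[0,0,0]]}' 40
python3 plan.py 0.503 -0.084 0.19 -0.014
python3 - <<'E'
from h import *
f=np.load("top.npz");c=(f["K"],f["R"],f["t"]);p=f["p"]
roi=np.zeros((480,640),bool);roi[235:268,360:390]=1
m=(p.max(2)<60)&roi
u=np.argwhere(m)
cs=max(cv2.findContours(m.astype(np.uint8),cv2.RETR_EXTERNAL,cv2.CHAIN_APPROX_NONE)[0],key=cv2.contourArea)
print(m.sum(),cv2.minEnclosingCircle(cs),rect(m,.086,*c), ray(np.array(cv2.minEnclosingCircle(cs)[0]),.088,*c))
E
```

```text
time_s: 1.1
tcp_pos: [0.3664, -0.2776, 0.2138]
tool_rot: [-3.141, 0.024, 0.0]
ft_force: [0.2, -0.2, 0.1]
gripper_width: 0.0908
finger_force: 0.0
t 1.1 tcp [ 0.3664 -0.2776  0.2138] yaw -0.015 F [ 0.2 -0.2  0.1] w 0.0908 ff 0.0
offset tool axes (mm) [ 133.7 -195.6   23.8] in goal axes [ 133.9 -195.5   23.8] rot deg [-0.01  0.01 -0.06]
263 ((373.563720703125, 251.4901885986328), 9.255155563354492) (array([512.2, -83.2], dtype=float32), array([31.7, 31.6], dtype=float32), 3.133) [[ 0.51210891 -0.08304822  0.088     ]]
```

```bash
python3 -m creep '{"jaw":[1,1,1,1,1,1,1],"offset":[[0.024,-0.032,0.002],[0.024,-0.032,0.002],[0.024,-0.032,0.002],[0.024,-0.032,0.002],[0.024,-0.032,0.002],[0.02,-0.034,0.002],[0,0,0]],"rot":[[0,0,0],[0,0,0],[0,0,0],[0,0,0],[0,0,0],[0,0,0],[0,0,0]]}'
python3 plan.py 0.512 -0.0835 0.19 -0.014
python3 - <<'E'
from h import *
from bench import bot
m=bot.camera_model("wrist");p,d=bot.capture("wrist")
np.savez("w1.npz",p=p,d=d,K=m["intrinsics"],R=m["R"],t=m["t"]);cv2.imwrite("pics/w1.png",p)
print(-m["R"].T@m["t"],m["R"].round(3).tolist(),m["intrinsics"])
E
```

```text
time_s: 1.68
tcp_pos: [0.5116, -0.0821, 0.201]
tool_rot: [-3.139, 0.014, -0.001]
ft_force: [-0.4, -0.5, 0.0]
gripper_width: 0.0914
finger_force: 0.0
t 1.68 tcp [ 0.5116 -0.0821  0.201 ] yaw -0.0088 F [-0.4 -0.5  0. ] w 0.0914 ff 0.0
offset tool axes (mm) [ 0.4  1.4 11. ] in goal axes [ 0.5  1.4 11. ] rot deg [-0.17 -0.05  0.3 ]
[ 0.57692199 -0.08159203  0.37098432] [[-0.008, -1.0, -0.003], [-0.973, 0.007, 0.232], [-0.232, 0.005, -0.973]] [[333.4637045    0.         317.64394398]
 [  0.         333.4637045  232.76476266]
 [  0.           0.           1.        ]]
```

View pics/w1.png

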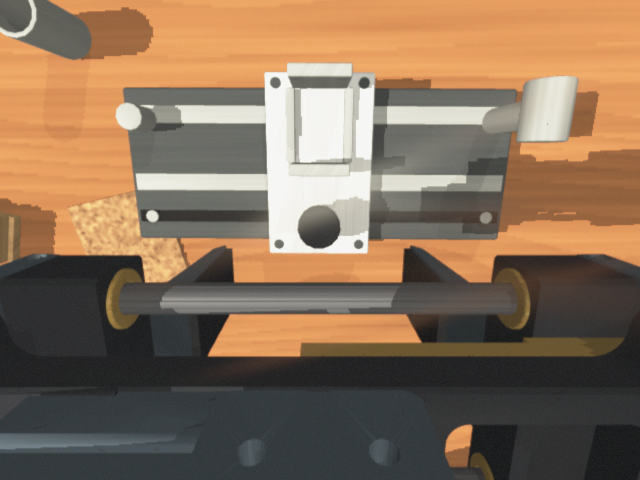

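The wrist view shows the knob at px (319,227), the nest pocket between its cheeks at about (320,125), the carriage plate corners (265,73)–(367,252), and the tall post at (547,108).

```bash
python3 - <<'E'
from h import *
f=np.load("w1.npz");c=(f["K"],f["R"],f["t"]);p=f["p"];P=cloud(f["d"],*c);z=P[...,2]
roi=np.zeros((480,640),bool);roi[200:251,293:345]=1
m=(z>.082)&(z<.096)&roi
print("knob",m.sum(),rect(m,.09,*c),np.median(z[m]),P[m].mean(0))
big=np.zeros((480,640),bool);big[60:258,255:385]=1
m=(z>.043)&(z<.053)&big;m=cv2.morphologyEx(m.astype(np.uint8),cv2.MORPH_OPEN,np.ones((3,3)))
print("carr",m.sum(),rect(m,.048,*c))
m=(z>.093)&(z<.103)&big
k,lab,st,ce=cv2.connectedComponentsWithStats(m.astype(np.uint8))
for i in range(1,k):
    if st[i,4]>40: print("cheek",st[i,4],rect(lab==i,.098,*c),P[lab==i].mean(0).round(4))
b2=np.zeros((480,640),bool);b2[80:245,115:525]=1
m=(z>.025)&b2
print("base",rect((z>.026)&(z<.034)&b2,.03,*c))
E
```

```text
knob 1427 (array([514.9, -80.6], dtype=float32), array([37.1, 36.3], dtype=float32), 3.134) 0.08880011298521619 [ 0.51477178 -0.08092296  0.0886629 ]
carr 14393 (array([563.8, -81.6], dtype=float32), array([168. ,  99.1], dtype=float32), 3.129)
cheek 989 (array([638.4, -82.7], dtype=float32), array([10.4, 49.1], dtype=float32), 1.562) [ 0.6386 -0.0825  0.0968]
cheek 743 (array([564.7, -81.5], dtype=float32), array([ 9.5, 49.2], dtype=float32), 1.563) [ 0.5643 -0.0814  0.097 ]
base (array([ 562.5, -201.8], dtype=float32), array([148.2, 135.8], dtype=float32), 3.128)
```

```bash
python3 -m creep '{"jaw":[1,1,1,1,1,1],"offset":[[0.0025,-0.001,0.03],[0,0,0.036],[0,0,0.036],[0,0,0.026],[0,0,0.009],[0,0,0]],"rot":[[0,0,0.1],[0,0,0],[0,0,0],[0,0,0],[0,0,0],[0,0,0]]}'
python3 plan.py 0.514 -0.081 0.063 -0.011
```

```text
time_s: 2.23
tcp_pos: [0.509, -0.0871, 0.0629]
tool_rot: [-3.141, 0.028, 0.009]
ft_force: [-0.5, 0.4, 0.3]
gripper_width: 0.0913
finger_force: 0.0
t 2.23 tcp [ 0.509  -0.0871  0.0629] yaw -0.0175 F [-0.5  0.4  0.3] w 0.0913 ff 0.0
offset tool axes (mm) [ 4.9 -6.2 -0.1] in goal axes [ 5.  -6.1 -0.1] rot deg [-0.04  0.32 -0.37]
```

```bash
python3 -m creep '{"jaw":[1,1,0.3,0.3,0.3,0.3,0.3,0.3],"offset":[[0.005,-0.006,0],[0,0,0],[0,0,0],[0,0,0],[0,0,0],[0,0,0],[0,0,0],[0,0,0]],"rot":[[0,0.3,-0.4],[0,0,0],[0,0,0],[0,0,0],[0,0,0],[0,0,0],[0,0,0],[0,0,0]]}' 40
python3 plan.py 0.514 -0.081 0.063 -0.011
```

```text
time_s: 2.9
tcp_pos: [0.5163, -0.0807, 0.0651]
tool_rot: [3.141, -0.015, 0.009]
ft_force: [-0.5, 0.2, 0.5]
gripper_width: 0.0544
finger_force: 0.0
t 2.9 tcp [ 0.5163 -0.0807  0.0651] yaw -0.0095 F [-0.5  0.2  0.5] w 0.0544 ff 0.0
offset tool axes (mm) [-2.3  0.4  2.1] in goal axes [-2.3  0.4  2.1] rot deg [ 0.01 -0.31  0.09]
```

```bash
python3 -m creep '{"jaw":[0.3,0.3,0.3,0.3,0.3,0.3],"offset":[[-0.002,0,0.002],[0,0,0],[0,0,0],[0,0,0],[0,0,0],[0,0,0]],"rot":[[0,-0.3,0],[0,0,0],[0,0,0],[0,0,0],[0,0,0],[0,0,0]]}' 40
python3 plan.py
```

```text
time_s: 3.4
tcp_pos: [0.5139, -0.0812, 0.0627]
tool_rot: [3.141, -0.014, -0.002]
ft_force: [-1.2, -5.3, -2.2]
gripper_width: 0.0372
finger_force: 40.0
t 3.4 tcp [ 0.5139 -0.0812  0.0627] yaw -0.0091 F [-1.2 -5.3 -2.2] w 0.0372 ff 40.0
```

```bash
python3 -m creep '{"jaw":[0.3,0.3,0.3,0.3],"offset":[[0,0,-0.004],[0,0,-0.004],[0,0,-0.0045],[0,0,0]],"rot":[[0,0,0],[0,0,0],[0,0,0],[0,0,0]]}' 40
python3 plan.py 0.514 -0.081 0.0755 -0.011
```

```text
time_s: 3.73
tcp_pos: [0.5139, -0.0801, 0.0754]
tool_rot: [-3.141, 0.015, 0.002]
ft_force: [0.6, -2.6, -8.5]
gripper_width: 0.0373
finger_force: 40.0
t 3.73 tcp [ 0.5139 -0.0801  0.0754] yaw -0.0098 F [ 0.6 -2.6 -8.5] w 0.0373 ff 40.0
offset tool axes (mm) [ 0.2  0.9 -0.1] in goal axes [ 0.2  0.9 -0.1] rot deg [-0.05  0.06  0.07]
```

Lifted, with the spring pulling at 8.5 N. I slide 24 mm towards the tall post.

```bash
python3 -m creep '{"jaw":[0.3,0.3,0.3,0.3,0.3,0.3,0.3],"offset":[[0,0.004,0],[0,0.004,0],[0,0.004,0],[0,0.004,0],[0,0.004,0],[0,0.004,0],[0,0,0]],"rot":[[0,0,0],[0,0,0],[0,0,0],[0,0,0],[0,0,0],[0,0,0],[0,0,0]]}' 40
python3 plan.py 0.5137 -0.105 0.0755 -0.011
```

```text
time_s: 4.32
tcp_pos: [0.5135, -0.1057, 0.0752]
tool_rot: [3.141, -0.015, -0.002]
ft_force: [-2.6, -1.1, -8.6]
gripper_width: 0.0369
finger_force: 40.0
t 4.32 tcp [ 0.5135 -0.1057  0.0752] yaw -0.0098 F [-2.6 -1.1 -8.6] w 0.0369 ff 40.0
offset tool axes (mm) [ 0.2 -0.7 -0.3] in goal axes [ 0.2 -0.7 -0.3] rot deg [0.05 0.07 0.07]
```

```bash
python3 -m creep '{"jaw":[0.3,0.48,0.48,0.48,0.48],"offset":[[0,0,0.0025],[0,0,0],[0,0,0],[0,0,0],[0,0,0.004]],"rot":[[0,0,0],[0,0,0],[0,0,0],[0,0,0],[0,0,0]]}' 40
python3 plan.py
python3 -m creep '{"jaw":[0.48,0.48,0.48,0.48,0.48,0.48],"offset":[[0,0.002,0],[0,0.0015,0],[0,0.0015,0],[0,0.0015,0],[0,0.0015,0],[0,0,0]],"rot":[[0,0,0],[0,0,0],[0,0,0],[0,0,0],[0,0,0],[0,0,0]]}'
python3 plan.py
```

```text
time_s: 4.73
tcp_pos: [0.5161, -0.1049, 0.0706]
tool_rot: [3.14, -0.015, 0.008]
ft_force: [-0.5, 0.1, -0.3]
gripper_width: 0.0437
finger_force: 0.0
t 4.73 tcp [ 0.5161 -0.1049  0.0706] yaw -0.0092 F [-0.5  0.1 -0.3] w 0.0437 ff 0.0
time_s: 5.23
tcp_pos: [0.5142, -0.1116, 0.0691]
tool_rot: [-3.139, 0.017, -0.001]
ft_force: [-0.0, 4.5, 0.9]
gripper_width: 0.0438
finger_force: 2.1
t 5.23 tcp [ 0.5142 -0.1116  0.0691] yaw -0.0106 F [-0.   4.5  0.9] w 0.0438 ff 2.1
```

```bash
python3 -m creep '{"jaw":[0.48,0.48,0.48,0.48,0.48,0.48],"offset":[[0,0.0015,0],[0,0.0015,0],[0,0.0015,0],[0,0.0015,0],[0,0.0015,0],[0,0,0]],"rot":[[0,0,0],[0,0,0],[0,0,0],[0,0,0],[0,0,0],[0,0,0]]}'
python3 plan.py
```

```text
time_s: 5.73
tcp_pos: [0.5141, -0.1191, 0.0691]
tool_rot: [-3.14, 0.016, -0.001]
ft_force: [0.6, 4.7, 1.4]
gripper_width: 0.0437
finger_force: 2.1
t 5.73 tcp [ 0.5141 -0.1191  0.0691] yaw -0.0103 F [0.6 4.7 1.4] w 0.0437 ff 2.1
```

```bash
python3 -m creep '{"jaw":[0.48,0.48,0.48,0.48],"offset":[[0,0.0015,0],[0,0.0015,0],[0,0.001,0],[0,0,0]],"rot":[[0,0,0],[0,0,0],[0,0,0],[0,0,0]]}'
python3 plan.py
```

```text
time_s: 6.07
tcp_pos: [0.5141, -0.1231, 0.0691]
tool_rot: [-3.14, 0.016, -0.0]
ft_force: [0.6, 4.0, 0.1]
gripper_width: 0.0439
finger_force: 2.4
t 6.07 tcp [ 0.5141 -0.1231  0.0691] yaw -0.0103 F [0.6 4.  0.1] w 0.0439 ff 2.4
```

```bash
python3 -m creep '{"jaw":[0.48,0.48,0.48,0.48],"offset":[[0,0.001,0],[0,0.001,0],[0,0.001,0],[0,0,0]],"rot":[[0,0,0],[0,0,0],[0,0,0],[0,0,0]]}'
python3 plan.py
```

```text
time_s: 6.4
tcp_pos: [0.514, -0.1276, 0.069]
tool_rot: [3.14, -0.014, 0.0]
ft_force: [0.7, 0.0, 0.3]
gripper_width: 0.0439
finger_force: 0.0
t 6.4 tcp [ 0.514  -0.1276  0.069 ] yaw -0.0089 F [0.7 0.  0.3] w 0.0439 ff 0.0
```

```bash
python3 -m creep '{"jaw":[0.48,0.48,0.48,0.48],"offset":[[0,0.001,0],[0,0.001,0],[0,0.001,0],[0,0,0]],"rot":[[0,0,0],[0,0,0],[0,0,0],[0,0,0]]}'
python3 plan.py
```

```text
time_s: 6.73
tcp_pos: [0.5139, -0.1306, 0.069]
tool_rot: [3.141, -0.015, 0.0]
ft_force: [-0.1, 0.0, -0.3]
gripper_width: 0.0439
finger_force: 0.0
t 6.73 tcp [ 0.5139 -0.1306  0.069 ] yaw -0.0098 F [-0.1  0.  -0.3] w 0.0439 ff 0.0
```

```bash
cat > look.py <<'E'
import sys
from h import *
from bench import bot
n,cam=sys.argv[1:3]
m=bot.camera_model(cam);p,d=bot.capture(cam)
np.savez(n+".npz",p=p,d=d,K=m["intrinsics"],R=m["R"],t=m["t"]);cv2.imwrite(f"pics/{n}.png",p)
E
python3 look.py w2 wrist; python3 look.py t2 top; python3 - <<'E'
from h import *
f=np.load("w2.npz");c=(f["K"],f["R"],f["t"]);P=cloud(f["d"],*c);x,y,z=np.moveaxis(P,2,0)
b=(x>.53)&(x<.67)&(y<0)&(y>-.23)
k,lab,st,ce=cv2.connectedComponentsWithStats((b&(z>.09)&(z<.106)).astype(np.uint8))
for i in range(1,k):
    if st[i,4]>40: print("cheek",rect(lab==i,.098,*c),P[lab==i].mean(0).round(4))
f=np.load("t2.npz");P=cloud(f["d"],f["K"],f["R"],f["t"]);x,y,z=np.moveaxis(P,2,0)
m=(z>.093)&(z<.103)&(x>.53)&(x<.67)&(y<0)&(y>-.23);print("top",m.sum(),P[m].mean(0))
E
```

```text
cheek (array([ 632.4, -128.1], dtype=float32), array([ 5. , 48.9], dtype=float32), 1.562) [ 0.6338 -0.1282  0.0951]
cheek (array([ 563.8, -127.1], dtype=float32), array([10.1, 49.1], dtype=float32), 1.562) [ 0.5637 -0.127   0.0968]
cheek (array([ 531.2, -156.8], dtype=float32), array([12.8,  6.9], dtype=float32), 1.737) [ 0.5312 -0.1561  0.0984]
cheek (array([ 531.5, -101.2], dtype=float32), array([ 6.9, 13.4], dtype=float32), 1.435) [ 0.5316 -0.1022  0.0987]
top 156 [ 0.63732938 -0.12937399  0.09760225]
```

View pics/w2.png

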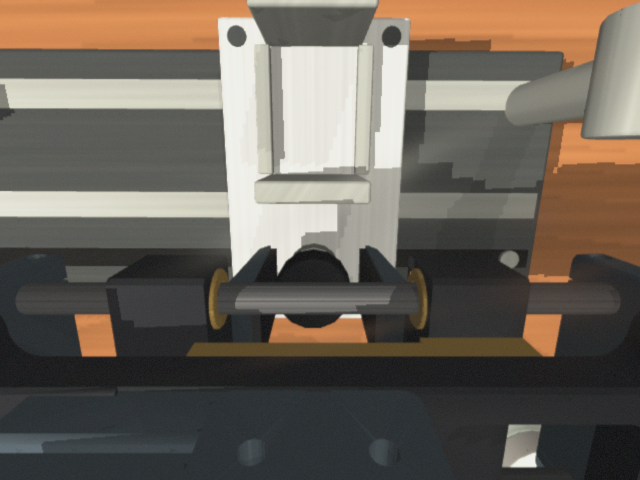

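The view shows the fingers around the knob at px (313,280), with the carriage about 45.6 mm along. I check the cap's height to see whether the pin is home.

```bash
python3 - <<'E'
from h import *
for n,r in (("w1",(slice(205,248),slice(300,340))),("w2",(slice(248,278),slice(292,335)))):
    f=np.load(n+".npz");P=cloud(f["d"],f["K"],f["R"],f["t"])
    q=P[r];m=(f["p"].max(2)[r]<70)&(q[...,2]>.05)&(q[...,2]<.115)
    print(n,m.sum(),np.percentile(q[m][:,2],[5,25,50,75,95]).round(4),q[m].mean(0).round(4))
E
```

```text
w1 507 [0.0877 0.0884 0.0889 0.0894 0.09  ] [ 0.5061 -0.0835  0.0889]
w2 1133 [0.0767 0.0857 0.0884 0.0891 0.0898] [ 0.5275 -0.1269  0.0863]
```

```bash
python3 -m creep '{"jaw":[0.48,0.48,0.48],"offset":[[0,0.0015,0],[0,0.001,0],[0,0,0]],"rot":[[0,0,0],[0,0,0],[0,0,0]]}'
python3 plan.py
```

```text
time_s: 7.08
tcp_pos: [0.5138, -0.1326, 0.0689]
tool_rot: [-3.141, 0.015, 0.0]
ft_force: [0.3, 0.7, 0.5]
gripper_width: 0.0441
finger_force: 0.4
t 7.08 tcp [ 0.5138 -0.1326  0.0689] yaw -0.0096 F [0.3 0.7 0.5] w 0.0441 ff 0.4
```

```bash
python3 -m creep '{"jaw":[0.48,0.48,0.48],"offset":[[0,0.001,0],[0,0.001,0],[0,0,0]],"rot":[[0,0,0],[0,0,0],[0,0,0]]}'
python3 plan.py
```

```text
time_s: 7.33
tcp_pos: [0.5137, -0.1337, 0.0689]
tool_rot: [-3.14, 0.016, 0.0]
ft_force: [0.0, 4.8, 1.1]
gripper_width: 0.0438
finger_force: 2.5
t 7.33 tcp [ 0.5137 -0.1337  0.0689] yaw -0.0105 F [0.  4.8 1.1] w 0.0438 ff 2.5
```

```bash
python3 -m creep '{"jaw":[0.48,0.48,0.48],"offset":[[0,0.001,0],[0,0.001,0],[0,0,0]],"rot":[[0,0,0],[0,0,0],[0,0,0]]}'
python3 plan.py
```

```text
time_s: 7.58
tcp_pos: [0.5137, -0.1341, 0.0689]
tool_rot: [-3.137, 0.018, 0.001]
ft_force: [0.7, 10.9, 2.5]
gripper_width: 0.0435
finger_force: 5.1
t 7.58 tcp [ 0.5137 -0.1341  0.0689] yaw -0.0118 F [ 0.7 10.9  2.5] w 0.0435 ff 5.1
```

```bash
python3 -m creep '{"jaw":[0.48,0.6,0.8,1,1,1,1,1,1,1,1,1],"offset":[[0,-0.004,0],[0,0,0],[0,0,-0.03],[0,0,-0.036],[0,0,-0.036],[0,0,-0.036],[-0.006,-0.0385,0],[-0.006,-0.0385,0],[-0.006,-0.0385,0],[-0.006,-0.0385,0],[-0.006,-0.0385,0],[-0.006,-0.0385,0]],"rot":[[0,0,0],[0,0,0],[0,0,0],[0,0,0],[0,0,0],[0,0,0],[0,0,0],[0,0,0],[0,0,0],[0,0,0],[0,0,0],[0,0,0]]}'
python3 -m creep '{"jaw":[1,1,1,1,1,1],"offset":[[-0.006,-0.0385,0],[-0.006,-0.0385,0],[-0.006,-0.0385,0],[-0.006,-0.0385,0],[-0.006,-0.0385,0],[0,0,0]],"rot":[[0,0,0],[0,0,0],[0,0,0],[0,0,0],[0,0,0],[0,0,0]]}'
python3 plan.py; python3 look.py w3 wrist
```

```text
time_s: 8.58
tcp_pos: [0.4798, 0.0997, 0.2071]
tool_rot: [3.14, -0.016, 0.002]
ft_force: [0.9, -0.5, 0.4]
gripper_width: 0.091
finger_force: 0.0
time_s: 9.08
tcp_pos: [0.4514, 0.2972, 0.2068]
tool_rot: [-3.139, 0.006, -0.002]
ft_force: [0.7, -0.2, -0.1]
gripper_width: 0.0911
finger_force: 0.0
t 9.08 tcp [0.4514 0.2972 0.2068] yaw -0.0039 F [ 0.7 -0.2 -0.1] w 0.0911 ff 0.0
```

View pics/w3.png

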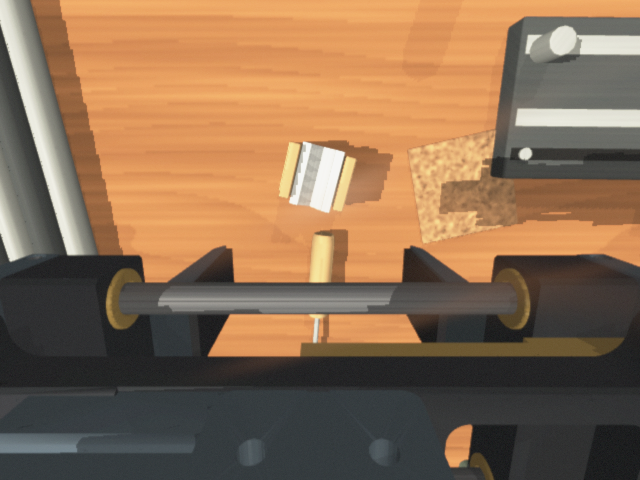

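The rack and block are at px (317,177), their x axis turned about -0.25 rad; the screwdriver handle starts at (322,233), the pad is at (460,190).

```bash
python3 - <<'E'
from h import *
f=np.load("w3.npz");c=(f["K"],f["R"],f["t"]);p=f["p"];P=cloud(f["d"],*c);x,y,z=np.moveaxis(P,2,0)
roi=np.zeros((480,640),bool);roi[130:225,265:370]=1
hsv=cv2.cvtColor(p,cv2.COLOR_BGR2HSV)
print("rack+block",rect(roi&(z>.035)&(z<.058),.047,*c))
m=roi&(z>.028)&(z<.053)&(hsv[...,1]<70)
print("block",m.sum(),rect(m,.044,*c),P[m].mean(0).round(4))
m=roi&(z>.045)&(z<.056)&(hsv[...,1]>=70)
k,lab,st,_=cv2.connectedComponentsWithStats(m.astype(np.uint8))
for i in range(1,k):
    if st[i,4]>60: print("wall",st[i,4],rect(lab==i,.05,*c),P[lab==i].mean(0).round(4))
r2=np.zeros((480,640),bool);r2[120:250,395:530]=1
m=r2&(z<.012)&(hsv[...,1]<150)
print("pad",rect(cv2.morphologyEx(m.astype(np.uint8),cv2.MORPH_OPEN,np.ones((3,3))),.004,*c))
m=(z>.008)&(z<.04)&(hsv[...,1]>60); m[:228]=0; m[260:]=0; m[:,:300]=0; m[:,345:]=0
print("handle",P[m].mean(0).round(3),P[m][:,0].max().round(3),np.percentile(z[m],98))
E
```

```text
rack+block (array([498.5, 317.8], dtype=float32), array([60.8, 28.7], dtype=float32), 2.889)
block 2623 (array([493.8, 300.2], dtype=float32), array([61.5, 42.6], dtype=float32), 2.891) [0.4944 0.3005 0.039 ]
wall 587 (array([501.4, 326.4], dtype=float32), array([53.5, 10.1], dtype=float32), 2.891) [0.5017 0.3264 0.0489]
wall 572 (array([487.9, 273.6], dtype=float32), array([53.5, 10.1], dtype=float32), 2.893) [0.4882 0.2734 0.0489]
pad (array([484. , 137.3], dtype=float32), array([151.9, 139.3], dtype=float32), 1.621)
handle [0.417 0.294 0.021] 0.431 0.02545930765151463
```

```bash
python3 -m creep '{"jaw":[0.8,0.8,0.8,0.8,0.8,0.8,0.8,0.8,0.8,0.8,0.8,0.8],"offset":[[0.03,0,0],[0.01,0,0],[0,0,0],[0,0,0],[0,0,0.01],[0,0,0.01],[0,0,0.01],[0,0,0.01],[0,0,0.01],[0,0,0.01],[0,0,0.01],[0,0,0]],"rot":[[0,0,-6.9],[0,0,-6.9],[0,0,-6.9],[0,0,-6.9],[0,0,-6.9],[0,0,-6.9],[0,0,-6.9],[0,0,-6.9],[0,0,-6.9],[0,0,-6.9],[0,0,-6.9],[0,0,0]]}'
python3 plan.py 0.494 0.3001 0.11 1.320
```

```text
time_s: 10.13
tcp_pos: [0.4911, 0.2899, 0.1349]
tool_rot: [2.485, 1.921, -0.007]
ft_force: [-0.6, 0.6, -1.0]
gripper_width: 0.0729
finger_force: 0.0
t 10.13 tcp [0.4911 0.2899 0.1349] yaw 1.316 F [-0.6  0.6 -1. ] w 0.0729 ff 0.0
offset tool axes (mm) [10.7  0.3 24.9] in goal axes [10.6  0.3 24.9] rot deg [-0.13  0.23 -0.23]
```

```bash
python3 -m creep '{"jaw":[0.8,0.8,0.8,0.8],"offset":[[0.0105,0,0.02],[0,0,0.03],[0,0,0.01],[0,0,0]],"rot":[[0,0.2,-0.2],[0,0,0],[0,0,0],[0,0,0]]}'
python3 plan.py 0.494 0.3001 0.015 1.320; python3 look.py w4 wrist
```

```text
time_s: 10.47
tcp_pos: [0.493, 0.3007, 0.0746]
tool_rot: [-2.484, -1.92, 0.006]
ft_force: [-0.3, 0.2, -0.0]
gripper_width: 0.0732
finger_force: 0.0
t 10.47 tcp [0.493  0.3007 0.0746] yaw 1.3162 F [-0.3  0.2 -0. ] w 0.0732 ff 0.0
offset tool axes (mm) [-0.2  1.4 59.6] in goal axes [-0.3  1.1 59.6] rot deg [-0.23  0.08 -0.22]
```

View pics/w4.png

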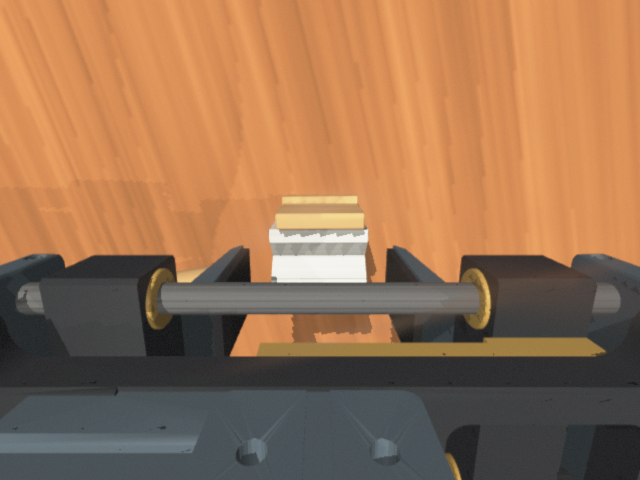

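The block at px (270–367, 225–283) lies centred between the fingers. I go down and grip its ends.

```bash
python3 -m creep '{"jaw":[0.8,0.8,0.8,0.8,0.55,0.55,0.55,0.55,0.55],"offset":[[0,0.001,0.02],[0,0,0.025],[0,0,0.0135],[0,0,0],[0,0,0],[0,0,0],[0,0,0],[0,0,0],[0,0,0]],"rot":[[-0.2,0,-0.2],[0,0,0],[0,0,0],[0,0,0],[0,0,0],[0,0,0],[0,0,0],[0,0,0],[0,0,0]]}' 40
python3 plan.py 0.494 0.3001 0.015 1.320
```

```text
time_s: 11.27
tcp_pos: [0.4968, 0.3031, 0.0203]
tool_rot: [2.479, 1.928, 0.013]
ft_force: [-0.0, -0.4, 6.9]
gripper_width: 0.0617
finger_force: 40.0
t 11.27 tcp [0.4968 0.3031 0.0203] yaw 1.322 F [-0.  -0.4  6.9] w 0.0617 ff 40.0
offset tool axes (mm) [-3.6 -2.   5.2] in goal axes [-3.6 -1.9  5.3] rot deg [ 0.34 -0.32  0.11]
```

```bash
python3 -m creep '{"jaw":[0.55,0.55,0.55,0.55,0.55],"offset":[[0,0,-0.012],[0,0,-0.025],[0,0,-0.03],[0,0,-0.03],[0,0,0]],"rot":[[0,0,0],[0,0,0],[0,0,0],[0,0,0],[0,0,0]]}' 40
python3 plan.py 0.462 0.147 0.117 1.56
```

```text
time_s: 11.68
tcp_pos: [0.4987, 0.3043, 0.1217]
tool_rot: [2.478, 1.927, 0.027]
ft_force: [1.1, 0.3, -1.6]
gripper_width: 0.0618
finger_force: 40.0
t 11.68 tcp [0.4987 0.3043 0.1217] yaw 1.3223 F [ 1.1  0.3 -1.6] w 0.0618 ff 40.0
offset tool axes (mm) [-161.5    3.1    2.8] in goal axes [-157.7  -35.     4.7] rot deg [  0.79  -0.6  -13.62]
```

```bash
python3 -m creep '{"jaw":[0.55,0.55,0.55,0.55,0.55,0.55,0.55,0.55],"offset":[[0,0,0],[0,0,0],[-0.0315,-0.007,0],[-0.0315,-0.007,0],[-0.0315,-0.007,0],[-0.0315,-0.007,0],[-0.0315,-0.007,0],[0,0,0]],"rot":[[0.4,-0.3,-6.8],[0.4,-0.3,-6.8],[0,0,0],[0,0,0],[0,0,0],[0,0,0],[0,0,0],[0,0,0]]}' 40
python3 plan.py 0.462 0.147 0.02 1.56
```

```text
time_s: 12.35
tcp_pos: [0.4553, 0.1405, 0.1159]
tool_rot: [-2.234, -2.203, 0.028]
ft_force: [-0.3, 0.6, -2.7]
gripper_width: 0.0617
finger_force: 40.0
t 12.35 tcp [0.4553 0.1405 0.1159] yaw 1.5568 F [-0.3  0.6 -2.7] w 0.0617 ff 40.0
offset tool axes (mm) [ 7.6  8.1 95.7] in goal axes [ 6.6  6.7 95.9] rot deg [-0.87  0.57 -0.19]
```

```bash
python3 -m creep '{"jaw":[0.55,0.55,0.55,0.55,0.55],"offset":[[0.007,0.007,0.02],[0,0,0.035],[0,0,0.025],[0,0,0.008],[0,0,0]],"rot":[[-0.8,0.5,-0.2],[0,0,0],[0,0,0],[0,0,0],[0,0,0]]}' 40
python3 plan.py 0.462 0.147 0.0143 1.56
```

```text
time_s: 12.77
tcp_pos: [0.4636, 0.1518, 0.0265]
tool_rot: [-2.228, -2.211, 0.002]
ft_force: [0.7, 0.7, -2.3]
gripper_width: 0.062
finger_force: 40.0
t 12.77 tcp [0.4636 0.1518 0.0265] yaw 1.5632 F [ 0.7  0.7 -2.3] w 0.062 ff 40.0
offset tool axes (mm) [-4.8 -1.6 12.2] in goal axes [-4.8 -1.6 12.2] rot deg [-0.13 -0.05  0.18]
```

```bash
python3 -m creep '{"jaw":[0.55,0.55,0.55,0.55],"offset":[[-0.004,0,0.004],[0,0,0.004],[0,0,0.003],[0,0,0]],"rot":[[0,0,0],[0,0,0],[0,0,0],[0,0,0]]}' 40
python3 plan.py 0.462 0.147 0.0143 1.56
```

```text
time_s: 13.1
tcp_pos: [0.4658, 0.1482, 0.018]
tool_rot: [2.23, 2.212, 0.008]
ft_force: [-0.3, -0.2, -2.2]
gripper_width: 0.0618
finger_force: 40.0
t 13.1 tcp [0.4658 0.1482 0.018 ] yaw 1.5629 F [-0.3 -0.2 -2.2] w 0.0618 ff 40.0
offset tool axes (mm) [-1.3 -3.9  3.7] in goal axes [-1.3 -3.8  3.7] rot deg [ 0.23 -0.16  0.16]
```

```bash
python3 -m creep '{"jaw":[0.55,0.55,0.55],"offset":[[0,-0.003,0.002],[0,0,0.0015],[0,0,0]],"rot":[[0,0,0],[0,0,0],[0,0,0]]}' 40
python3 plan.py 0.462 0.147 0.0143 1.56
```

```text
time_s: 13.35
tcp_pos: [0.4623, 0.1482, 0.0144]
tool_rot: [2.23, 2.213, 0.006]
ft_force: [-0.6, -0.2, -1.4]
gripper_width: 0.0616
finger_force: 40.0
t 13.35 tcp [0.4623 0.1482 0.0144] yaw 1.5632 F [-0.6 -0.2 -1.4] w 0.0616 ff 40.0
offset tool axes (mm) [-1.2 -0.3  0.1] in goal axes [-1.2 -0.3  0.1] rot deg [ 0.19 -0.15  0.18]
```

```bash
python3 -m creep '{"jaw":[0.55,0.55,0.55],"offset":[[0,0,0.001],[0,0,0.001],[0,0,0]],"rot":[[0,0,0],[0,0,0],[0,0,0]]}' 40
python3 plan.py
```

```text
time_s: 13.6
tcp_pos: [0.4624, 0.1483, 0.0142]
tool_rot: [2.229, 2.212, 0.007]
ft_force: [-5.5, -0.9, 17.4]
gripper_width: 0.0614
finger_force: 40.0
t 13.6 tcp [0.4624 0.1483 0.0142] yaw 1.5632 F [-5.5 -0.9 17.4] w 0.0614 ff 40.0
```

```bash
python3 -m creep '{"jaw":[0.8,0.8,0.8,0.8,0.75,0.7,0.65,0.65,0.65,0.65,0.65,0.65],"offset":[[0,0,-0.001],[0,0,0],[0,0,0],[0,0,-0.03],[0,0,-0.035],[0,0,-0.035],[0,0,-0.02],[0,0,0],[0,0,0],[0,0,0],[0,0,0],[0,0,0]],"rot":[[0,0,0],[0,0,0],[0,0,0],[0,0,0],[0,0,0],[0,0,0],[0,0,7.1],[0,0,7.1],[0,0,7.1],[0,0,7.1],[0,0,7.1],[0,0,7.1]]}' 40
python3 -m creep '{"jaw":[0.65,0.65,0.65,0.65,0.65,0.65,0.65,0.65],"offset":[[0,0,0],[0,0,0],[0,0,0],[0,0,0],[0,0,0],[0,0,0],[0,0,0],[0,0,0]],"rot":[[0,0,7.1],[0,0,7.1],[0,0,7.1],[0,0,7.1],[0,0,7.1],[0,0,7.1],[0,0,5],[0,0,0]]}'
python3 look.py w5 wrist; python3 plan.py 0.462 0.148 0.1 -0.008; python3 - <<'E'
from h import *
f=np.load("w5.npz");c=(f["K"],f["R"],f["t"]);p=f["p"];P=cloud(f["d"],*c);x,y,z=np.moveaxis(P,2,0)
m=(x>.4)&(x<.53)&(y>.11)&(y<.2)&(z>.02)&(z<.046)&(cv2.cvtColor(p,cv2.COLOR_BGR2HSV)[...,1]<70)
k,lab,st,_=cv2.connectedComponentsWithStats(m.astype(np.uint8))
for i in range(1,k):
    if st[i,4]>100: print(st[i],rect(lab==i,.038,*c),P[lab==i].mean(0).round(4),np.percentile(P[lab==i][:,2],[50,95]).round(4))
E
```

```text
time_s: 14.6
tcp_pos: [0.4622, 0.1479, 0.1329]
tool_rot: [-2.884, -1.242, -0.006]
ft_force: [0.1, -0.6, -0.4]
gripper_width: 0.0593
finger_force: 0.0
time_s: 15.27
tcp_pos: [0.4622, 0.1479, 0.1328]
tool_rot: [-3.139, 0.02, -0.004]
ft_force: [-0.7, -0.5, -0.3]
gripper_width: 0.0589
finger_force: 0.0
t 15.32 tcp [0.4622 0.1479 0.1329] yaw -0.0093 F [ 0.9  0.2 -0.3] w 0.0593 ff 0.0
offset tool axes (mm) [-0.3  0.  32.9] in goal axes [-0.2 -0.1 32.9] rot deg [-0.14 -0.17 -0.08]
[ 297  194   53   76 3745] (array([464.8, 145.3], dtype=float32), array([62.9, 41.7], dtype=float32), 3.134) [0.4647 0.1452 0.0329] [0.034  0.0378]
```

View pics/w5.png

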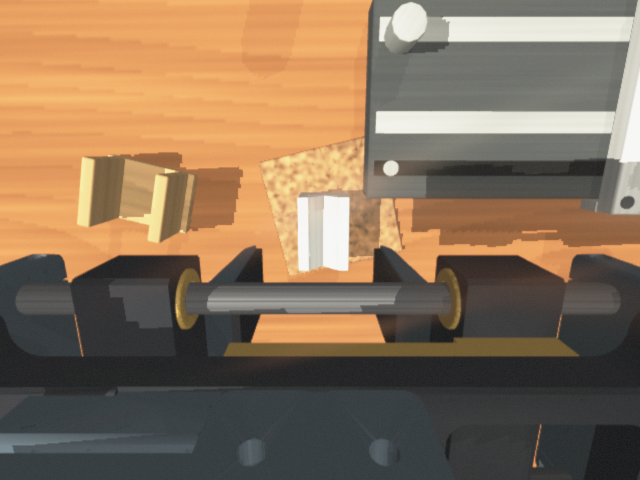

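The block sits on the pad groove up, px (297–350, 194–270), square to the tool. I move to its measured centre and grip the flanks high enough to clear the nest lips.

```bash
python3 -m creep '{"jaw":[0.65,0.65,0.65,0.65,0.65,0.65],"offset":[[0.0025,0.0025,0.02],[0,0,0.035],[0,0,0.035],[0,0,0.02],[0,0,0.003],[0,0,0]],"rot":[[-0.1,-0.2,0],[0,0,0],[0,0,0],[0,0,0],[0,0,0],[0,0,0]]}' 40
python3 plan.py 0.4648 0.1453 0.0165 -0.008
```

```text
time_s: 15.82
tcp_pos: [0.464, 0.1453, 0.0191]
tool_rot: [3.141, -0.015, -0.005]
ft_force: [0.7, 0.5, -0.5]
gripper_width: 0.0594
finger_force: 0.0
t 15.82 tcp [0.464  0.1453 0.0191] yaw -0.0098 F [ 0.7  0.5 -0.5] w 0.0594 ff 0.0
offset tool axes (mm) [0.8 0.  2.6] in goal axes [0.8 0.  2.6] rot deg [ 0.    0.18 -0.1 ]
```

```bash
python3 -m creep '{"jaw":[0.65,0.65,0.3,0.3,0.3,0.3,0.3,0.3],"offset":[[0.001,0,0.0025],[0,0,0],[0,0,0],[0,0,0],[0,0,0],[0,0,0],[0,0,0],[0,0,0]],"rot":[[0,0.2,0],[0,0,0],[0,0,0],[0,0,0],[0,0,0],[0,0,0],[0,0,0],[0,0,0]]}' 40
python3 plan.py 0.4648 0.1453 0.0165 -0.008
```

```text
time_s: 16.48
tcp_pos: [0.4662, 0.1454, 0.0185]
tool_rot: [-3.141, 0.017, -0.007]
ft_force: [-0.7, -1.6, 7.5]
gripper_width: 0.042
finger_force: 40.0
t 16.48 tcp [0.4662 0.1454 0.0185] yaw -0.0107 F [-0.7 -1.6  7.5] w 0.042 ff 40.0
offset tool axes (mm) [-1.4  0.1  2. ] in goal axes [-1.4  0.1  2. ] rot deg [-0.04 -0.26 -0.16]
```

```bash
python3 -m creep '{"jaw":[0.3,0.3,0.3,0.3,0.3,0.3,0.3,0.3,0.3,0.3,0.3,0.3],"offset":[[0,0,-0.01],[0,0,-0.03],[0,0,-0.036],[0,0,-0.036],[0,0,-0.036],[0.017,0.034,0],[0.017,0.034,0],[0.017,0.034,0],[0.017,0.034,0],[0.017,0.034,0],[0.017,0.034,0],[0,0,0]],"rot":[[0,0,0],[0,0,0],[0,0,0],[0,0,0],[0,0,0],[0,0,0],[0,0,0],[0,0,0],[0,0,0],[0,0,0],[0,0,0],[0,0,0]]}' 40
python3 plan.py 0.6025 -0.128 0.165 -0.011
```

```text
time_s: 17.48
tcp_pos: [0.5677, -0.0655, 0.1651]
tool_rot: [3.139, -0.025, 0.009]
ft_force: [1.3, 1.0, -1.6]
gripper_width: 0.042
finger_force: 40.0
t 17.48 tcp [ 0.5677 -0.0655  0.1651] yaw -0.0159 F [ 1.3  1.  -1.6] w 0.042 ff 40.0
offset tool axes (mm) [35.8 61.9  0.5] in goal axes [35.5 62.1  0.1] rot deg [ 0.15 -0.33 -0.28]
```

```bash
python3 look.py w6 wrist; python3 look.py t6 top; python3 - <<'E'
from h import *
f=np.load("w6.npz");c=(f["K"],f["R"],f["t"]);P=cloud(f["d"],*c);x,y,z=np.moveaxis(P,2,0)
b=(x>.53)&(x<.67)&(y<-.05)&(y>-.2)
k,lab,st,ce=cv2.connectedComponentsWithStats((b&(z>.091)&(z<.104)).astype(np.uint8))
for i in range(1,k):
    if st[i,4]>40: print("cheek",st[i],rect(lab==i,.098,*c),P[lab==i].mean(0).round(4))
g=cv2.morphologyEx((b&(z>.044)&(z<.0515)).astype(np.uint8),cv2.MORPH_OPEN,np.ones((3,3)))
print("carr",rect(g,.048,*c))
k,lab,st,ce=cv2.connectedComponentsWithStats(cv2.morphologyEx((b&(z>.052)&(z<.058)).astype(np.uint8),cv2.MORPH_OPEN,np.ones((2,2))))
for i in range(1,k):
    if st[i,4]>60: print("lip",st[i],rect(lab==i,.054,*c))
E
```

```text
cheek [ 374  137   74   15 1081] (array([ 638.7, -129.2], dtype=float32), array([ 9.3, 50.3], dtype=float32), 1.556) [ 0.6387 -0.1296  0.0969]
cheek [371 240  68  15 908] (array([ 565.1, -128.4], dtype=float32), array([10.7, 50. ], dtype=float32), 1.555) [ 0.5645 -0.1298  0.0965]
carr (array([ 600.3, -130.7], dtype=float32), array([65.4, 45.5], dtype=float32), 3.129)
lip [359 154  11  78 625] (array([ 600.1, -103.8], dtype=float32), array([ 8.1, 65. ], dtype=float32), 0.001)
lip [420 154  14  76 656] (array([ 600.1, -156.5], dtype=float32), array([63.2,  8.1], dtype=float32), 3.129)
```

View pics/w6.png

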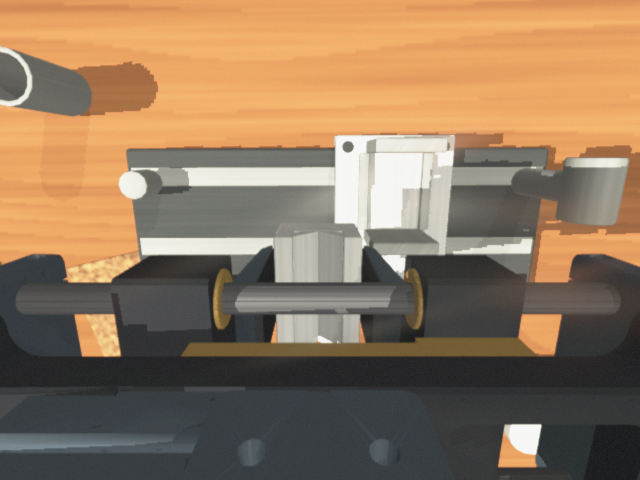

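The view shows the block gripped square, top px (275–362, 225), and the nest pocket ahead at (372–435, 150–235). I measure the held block in the same image to cancel camera bias.

```bash
python3 - <<'E'
from h import *
f=np.load("w6.npz");c=(f["K"],f["R"],f["t"]);P=cloud(f["d"],*c);x,y,z=np.moveaxis(P,2,0)
b=np.zeros(z.shape,bool);b[215:275,262:372]=1
m=b&(z>.165)&(z<.195)
for r in range(222,246,3):
    q=np.where(m[r,:])[0]
    if len(q)>5: print(r,q.min(),q.max(),P[r,q.min()].round(4),P[r,q.max()].round(4), P[r,q][:,2].min().round(4))
E
```

```text
228 278 356 [ 0.5954 -0.0437  0.165 ] [ 0.5948 -0.0845  0.1651] 0.165
231 277 358 [ 0.5953 -0.0439  0.1716] [ 0.5949 -0.0846  0.1725] 0.1699
234 276 360 [ 0.5957 -0.0444  0.1799] [ 0.5947 -0.0849  0.1785] 0.1713
237 274 361 [ 0.595  -0.0438  0.1829] [ 0.5944 -0.0848  0.183 ] 0.1714
240 273 360 [ 0.5936 -0.0433  0.1833] [ 0.5932 -0.0842  0.1843] 0.1706
243 274 361 [ 0.5923 -0.0438  0.1838] [ 0.5914 -0.0848  0.1829] 0.1704
```

```bash
python3 -m creep '{"jaw":[0.3,0.3,0.3,0.3,0.3],"offset":[[0.018,0.032,0],[0.018,0.032,0],[0,0,0.02],[0,0,0.02],[0,0,0]],"rot":[[0,-0.3,-0.2],[0,0,0],[0,0,0],[0,0,0],[0,0,0]]}' 40
python3 look.py w7 wrist
python3 plan.py 0.604 -0.1305 0.12 -0.011;  python3 - <<'E'
from h import *
f=np.load("w7.npz");c=(f["K"],f["R"],f["t"]);P=cloud(f["d"],*c);x,y,z=np.moveaxis(P,2,0)
p=cv2.resize(f["p"][160:310,220:420],(800,600),interpolation=cv2.INTER_CUBIC);cv2.imwrite("pics/w7c.png",p)
b=np.zeros(z.shape,bool);b[100:275,240:400]=1
m=b&(z>.093)&(z<.102)&(x>.62)
k,lab,st,_=cv2.connectedComponentsWithStats(m.astype(np.uint8))
for i in range(1,k):
    if st[i,4]>60: print("cheek",st[i],rect(lab==i,.098,*c),P[lab==i].mean(0).round(4))
m=b&(z>.12)&(z<.15)
for r in range(215,246,3):
    q=np.where(m[r,262:372])[0]+262
    if len(q)>5: print(r,q.min(),q.max(),P[r,q.min()].round(4),P[r,q.max()].round(4))
E
```

```text
time_s: 18.0
tcp_pos: [0.5967, -0.1223, 0.1213]
tool_rot: [-3.138, 0.011, 0.019]
ft_force: [-1.0, 1.3, -2.1]
gripper_width: 0.0415
finger_force: 40.0
t 18.05 tcp [ 0.5978 -0.1224  0.1234] yaw -0.0067 F [ 0.3  0.4 -2.9] w 0.0419 ff 40.0
offset tool axes (mm) [6.3 8.1 3.3] in goal axes [6.3 8.1 3.4] rot deg [-0.15  0.5   0.24]
cheek [ 291  185   86   19 1468] (array([ 638.9, -130.2], dtype=float32), array([10. , 49.3], dtype=float32), 1.55) [ 0.6387 -0.1304  0.0969]
230 277 357 [ 0.624  -0.1001  0.1241] [ 0.624  -0.141   0.1253]
233 276 359 [ 0.6246 -0.1007  0.1328] [ 0.6245 -0.1411  0.1334]
236 274 361 [ 0.6244 -0.1004  0.1378] [ 0.6242 -0.1415  0.1378]
239 273 361 [ 0.6233 -0.1001  0.1393] [ 0.6229 -0.1415  0.1385]
242 274 361 [ 0.6221 -0.1006  0.1402] [ 0.6215 -0.1415  0.1389]
245 270 366 [ 0.615  -0.0957  0.1207] [ 0.6147 -0.1465  0.1205]
```

View pics/w7c.png

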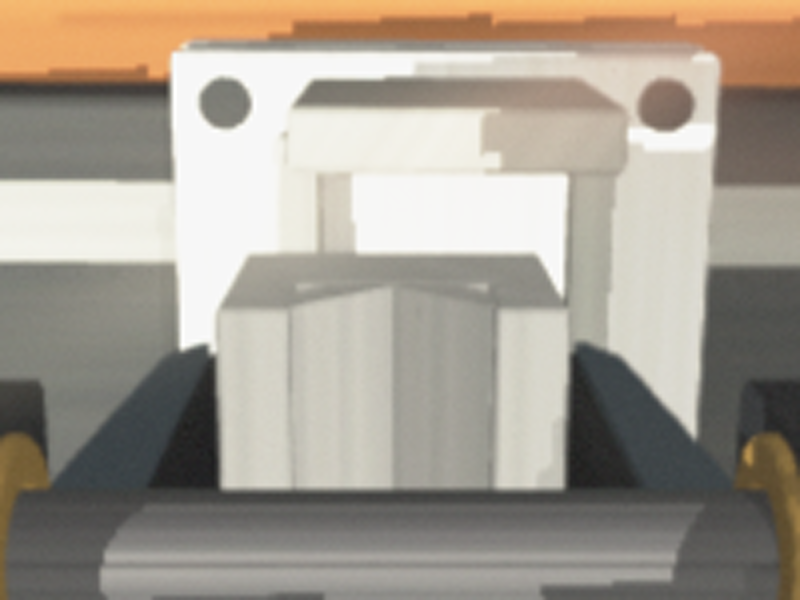

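The held block, crop px (220–565, 255–490), must go about 9.5 mm towards -y and 7.9 mm towards +x to sit centred on the far cheek (285–625, 80–170).

```bash
python3 -m creep '{"jaw":[0.3,0.3,0.3],"offset":[[0.0078,0.0094,0],[0,0,0],[0,0,0]],"rot":[[-0.1,0.5,0.3],[0,0,0],[0,0,0]]}' 40
cat > rel.py <<'E'
import subprocess,sys
from h import *
n=sys.argv[1]
f=np.load(n+".npz");c=(f["K"],f["R"],f["t"]);P=cloud(f["d"],*c);x,y,z=np.moveaxis(P,2,0)
b=np.zeros(z.shape,bool);b[100:275,240:400]=1
zt=float(sys.argv[2]) # block top
m=b&(z>.093)&(z<.102)&(x>.633)&(x<.65)
k,lab,st,_=cv2.connectedComponentsWithStats(m.astype(np.uint8));i=1+np.argmax(st[1:,4])
print("cheek",st[i],rect(lab==i,.098,*c),P[lab==i].mean(0).round(4))
for r in range(215,246,3):
    q=np.where((b&(z>zt-.02)&(z<zt+.006)&(x<.634))[r,262:372])[0]+262
    if len(q)>50: print(r,q.min(),q.max(),P[r,q.min()].round(4),P[r,q.max()].round(4))
E
python3 look.py w8 wrist;python3 plan.py 0.6057 -0.1319 0.12 -0.013; python3 rel.py w8 .14
```

```text
time_s: 18.3
tcp_pos: [0.6091, -0.1336, 0.1273]
tool_rot: [3.14, -0.02, 0.015]
ft_force: [0.2, 1.0, -2.8]
gripper_width: 0.0419
finger_force: 40.0
t 18.35 tcp [ 0.6087 -0.1335  0.1271] yaw -0.0128 F [-0.6 -0.  -1.9] w 0.0417 ff 40.0
offset tool axes (mm) [-3.1 -1.6  7.1] in goal axes [-3.  -1.6  7.1] rot deg [ 0.08 -0.51  0.01]
cheek [ 274  206   81   17 1367] (array([ 638.9, -130.3], dtype=float32), array([ 9.8, 48.8], dtype=float32), 1.558) [ 0.6388 -0.1303  0.0968]
242 275 360 [ 0.6338 -0.1122  0.1452] [ 0.6335 -0.1523  0.1459]
245 269 366 [ 0.6275 -0.1065  0.1267] [ 0.6268 -0.158   0.1265]
```

```bash
python3 -m creep '{"jaw":[0.3,0.3,0.3],"offset":[[-0.003,-0.0017,0.005],[0,0,0],[0,0,0]],"rot":[[0,-0.3,0],[0,0,0],[0,0,0]]}' 40
sed -i 's/x<.634)/x<.637)/' rel.py
python3 look.py w9 wrist;python3 plan.py 0.6057 -0.1319 0.12 -0.013; python3 rel.py w9 .14
```

```text
time_s: 18.6
tcp_pos: [0.6045, -0.1314, 0.1205]
tool_rot: [3.141, -0.02, 0.001]
ft_force: [0.1, 0.7, -3.1]
gripper_width: 0.0418
finger_force: 40.0
t 18.65 tcp [ 0.6048 -0.1315  0.1207] yaw -0.0127 F [ 0.7  0.5 -2.8] w 0.0418 ff 40.0
offset tool axes (mm) [0.9 0.3 0.7] in goal axes [0.9 0.3 0.7] rot deg [ 0.05 -0.06  0.02]
cheek [ 276  199   85   18 1434] (array([ 639.1, -130.5], dtype=float32), array([10. , 49.1], dtype=float32), 1.559) [ 0.6387 -0.1303  0.0969]
230 277 357 [ 0.6322 -0.1096  0.1252] [ 0.6319 -0.1501  0.1261]
233 277 359 [ 0.6325 -0.1105  0.1328] [ 0.6318 -0.1504  0.1322]
236 274 361 [ 0.6319 -0.1094  0.1365] [ 0.6318 -0.1506  0.1381]
239 273 361 [ 0.6309 -0.1092  0.1384] [ 0.6304 -0.1506  0.1382]
242 274 361 [ 0.6294 -0.1096  0.1383] [ 0.6289 -0.1506  0.1383]
245 272 363 [ 0.623  -0.106   0.1205] [ 0.6224 -0.1541  0.1203]
```

```bash
python3 -m creep '{"jaw":[0.3,0.3,0.3,0.3,0.3],"offset":[[0.0005,0.0003,0.008],[0,0,0.01],[0,0,0.01],[0,0,0.007],[0,0,0]],"rot":[[0,0,0],[0,0,0],[0,0,0],[0,0,0],[0,0,0]]}' 40
python3 look.py w10 wrist;python3 plan.py 0.6053 -0.1318 0.0625 -0.013; python3 rel.py w10 .105
```

```text
time_s: 19.07
tcp_pos: [0.6063, -0.1325, 0.0924]
tool_rot: [3.139, -0.02, 0.01]
ft_force: [-11.7, 1.7, 33.8]
gripper_width: 0.0418
finger_force: 40.0
t 19.12 tcp [ 0.6062 -0.1324  0.0924] yaw -0.0129 F [-11.6   2.6  32.1] w 0.042 ff 40.0
offset tool axes (mm) [-1.1 -0.7 29.9] in goal axes [-1.  -0.6 29.9] rot deg [ 0.13 -0.35  0.  ]
cheek [ 267  210   99   24 2183] (array([ 638.2, -130.4], dtype=float32), array([11.8, 49.3], dtype=float32), 1.558) [ 0.6383 -0.1302  0.0972]
224 270 364 [ 0.6367 -0.1069  0.0954] [ 0.6365 -0.1547  0.0972]
227 268 364 [ 0.6356 -0.1061  0.0974] [ 0.6348 -0.1549  0.0965]
230 271 361 [ 0.6334 -0.1071  0.0945] [ 0.633  -0.1535  0.0953]
233 276 359 [ 0.6333 -0.1105  0.1009] [ 0.6323 -0.152   0.0991]
236 276 359 [ 0.6324 -0.1108  0.1038] [ 0.6315 -0.1517  0.1023]
239 275 360 [ 0.631  -0.1103  0.1042] [ 0.6308 -0.1518  0.1056]
242 275 360 [ 0.6305 -0.1107  0.108 ] [ 0.6299 -0.1515  0.1077]
245 269 366 [ 0.6247 -0.1053  0.092 ] [ 0.6241 -0.1567  0.0921]
```

```bash
python3 -m creep '{"jaw":[0.3,0.3,0.3,0.3],"offset":[[0,0,-0.012],[0,0,-0.012],[0,0,-0.005],[0,0,0]],"rot":[[0,0,0],[0,0,0],[0,0,0],[0,0,0]]}' 40
python3 look.py w11 wrist;python3 plan.py 0.6053 -0.1318 0.0625 -0.013; python3 rel.py w11 .14
python3 - <<'E'
from h import *
f=np.load("w11.npz");cv2.imwrite("pics/w11c.png",cv2.resize(f["p"][160:310,220:420],(800,600),interpolation=cv2.INTER_CUBIC))
for n in ("w9","w11"):
    f=np.load(n+".npz");P=cloud(f["d"],f["K"],f["R"],f["t"])
    for cc in (282,354):
        q=P[230:256,cc]; q=q[(q[:,2]>.11)]; print(n,cc,[tuple((v[[0,2]]*1000).round(1)) for v in q[::2]])
E
```

```text
time_s: 19.45
tcp_pos: [0.6063, -0.1323, 0.1155]
tool_rot: [3.14, -0.02, 0.006]
ft_force: [0.2, 0.2, -1.8]
gripper_width: 0.0418
finger_force: 40.0
t 19.5 tcp [ 0.6056 -0.1321  0.1145] yaw -0.013 F [-0.7  0.4 -2.6] w 0.0421 ff 40.0
offset tool axes (mm) [-0.4 -0.4 52. ] in goal axes [-0.3 -0.3 52. ] rot deg [ 0.06 -0.11 -0.  ]
cheek [ 273  204   87   18 1543] (array([ 638.9, -130.3], dtype=float32), array([ 9.8, 49.2], dtype=float32), 1.558) [ 0.6387 -0.1304  0.0969]
230 277 358 [ 0.6341 -0.1105  0.1208] [ 0.6335 -0.1516  0.1207]
233 276 359 [ 0.633  -0.1102  0.1227] [ 0.6322 -0.1519  0.1218]
236 276 359 [ 0.632  -0.1104  0.1251] [ 0.6316 -0.1515  0.1254]
239 275 360 [ 0.6311 -0.1101  0.1273] [ 0.6307 -0.1517  0.1282]
242 275 360 [ 0.6305 -0.1106  0.131 ] [ 0.6299 -0.1514  0.1308]
245 274 361 [ 0.6295 -0.1103  0.1327] [ 0.6287 -0.1517  0.1319]
w9 282 [(np.float64(632.6), np.float64(126.9)), (np.float64(632.1), np.float64(129.2)), (np.float64(631.9), np.float64(132.8)), (np.float64(632.5), np.float64(139.2)), (np.float64(631.6), np.float64(139.3)), (np.float64(630.5), np.float64(138.7
[... 1169 characters left out ...]
64(133.5)), (np.float64(628.5), np.float64(134.7)), (np.float64(628.2), np.float64(137.2)), (np.float64(627.7), np.float64(138.7)), (np.float64(626.9), np.float64(139.1))]
w11 354 [(np.float64(633.6), np.float64(120.8)), (np.float64(633.3), np.float64(124.1)), (np.float64(632.5), np.float64(124.8)), (np.float64(632.0), np.float64(127.0)), (np.float64(631.2), np.float64(127.8)), (np.float64(630.5), np.float64(129.2)), (np.float64(630.4), np.float64(132.3)), (np.float64(629.2), np.float64(131.5)), (np.float64(628.8), np.float64(133.7)), (np.float64(628.3), np.float64(135.4)), (np.float64(627.6), np.float64(136.3)), (np.float64(627.1), np.float64(138.0)), (np.float64(626.5), np.float64(139.1))]
```

View pics/w11c.png

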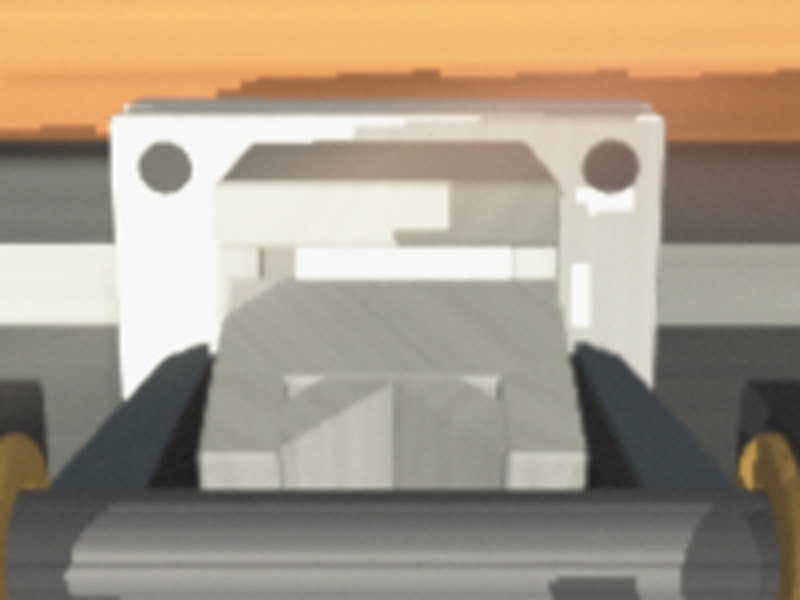

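The block pitched nose-up in the grip because its front end landed on the far cheek (crop: front face px 200–585, 285–450). I take it back to the pad to settle flat and regrip it.

```bash
python3 -m creep '{"jaw":[0.3,0.3,0.3,0.3,0.3,0.3,0.3,0.3,0.3,0.3,0.3,0.3],"offset":[[0,0,-0.025],[0,0,-0.03],[-0.0175,-0.035,0],[-0.0175,-0.035,0],[-0.0175,-0.035,0],[-0.0175,-0.035,0],[-0.0175,-0.035,0],[-0.0175,-0.035,0],[-0.0175,-0.035,0],[-0.0175,-0.035,0],[0,0,0],[0,0,0]],"rot":[[0,0,0],[0,0,0],[0,0,0],[0,0,0],[0,0,0],[0,0,0],[0,0,0],[0,0,0],[0,0,0],[0,0,0],[0,0,0],[0,0,0]]}' 40
python3 plan.py 0.4655 0.147 0.035 -0.01
```

```text
time_s: 20.5
tcp_pos: [0.4678, 0.1511, 0.1682]
tool_rot: [3.14, -0.014, -0.0]
ft_force: [0.7, -0.4, -2.0]
gripper_width: 0.0412
finger_force: 40.0
t 20.5 tcp [0.4678 0.1511 0.1682] yaw -0.0087 F [ 0.7 -0.4 -2. ] w 0.0412 ff 40.0
offset tool axes (mm) [ -2.2   3.9 133.2] in goal axes [ -2.3   4.1 133.2] rot deg [0.11 0.02 0.07]
```

```bash
python3 -m creep '{"jaw":[0.3,0.3,0.3,0.3,0.3,0.3],"offset":[[-0.002,0.004,0.03],[0,0,0.036],[0,0,0.036],[0,0,0.025],[0,0,0.005],[0,0,0]],"rot":[[0,0,0],[0,0,0],[0,0,0],[0,0,0],[0,0,0],[0,0,0]]}' 40
python3 plan.py 0.4655 0.147 0.0285 -0.01
```

```text
time_s: 21.0
tcp_pos: [0.4664, 0.1442, 0.0354]
tool_rot: [3.139, -0.023, -0.005]
ft_force: [-0.2, -1.0, -1.7]
gripper_width: 0.042
finger_force: 40.0
t 21.0 tcp [0.4664 0.1442 0.0354] yaw -0.0145 F [-0.2 -1.  -1.7] w 0.042 ff 40.0
offset tool axes (mm) [-0.9 -2.8  6.8] in goal axes [-0.9 -2.8  6.9] rot deg [ 0.15  0.18 -0.26]
```

```bash
python3 -m creep '{"jaw":[0.3,0.3,0.3,0.3,0.3,0.3],"offset":[[0,-0.002,0.003],[0,0,0.003],[0,0,0.003],[0,0,0.003],[0,0,0.003],[0,0,0]],"rot":[[0,0,0],[0,0,0],[0,0,0],[0,0,0],[0,0,0],[0,0,0]]}' 8
python3 plan.py
```

```text
time_s: 21.5
tcp_pos: [0.467, 0.1476, 0.0221]
tool_rot: [3.14, -0.02, 0.002]
ft_force: [-0.5, -0.2, -2.8]
gripper_width: 0.042
finger_force: 8.0
t 21.5 tcp [0.467  0.1476 0.0221] yaw -0.0128 F [-0.5 -0.2 -2.8] w 0.042 ff 8.0
```

```bash
python3 -m creep '{"jaw":[0.3,0.3,0.3,0.3,0.3],"offset":[[0,0,0.002],[0,0,0.002],[0,0,0.002],[0,0,0.001],[0,0,0]],"rot":[[0,0,0],[0,0,0],[0,0,0],[0,0,0],[0,0,0]]}' 8
python3 plan.py; python3 look.py w12 wrist; python3 - <<'E'
from h import *
f=np.load("w12.npz");P=cloud(f["d"],f["K"],f["R"],f["t"])
for cc in (282,354):
    q=P[226:256,cc]; print(cc,[tuple((v[[0,2]]*1000).round(0)) for v in q[::4]])
E
```

```text
time_s: 21.92
tcp_pos: [0.4691, 0.1481, 0.0159]
tool_rot: [-3.141, 0.021, -0.008]
ft_force: [4.4, -1.0, 5.6]
gripper_width: 0.0419
finger_force: 8.0
t 21.92 tcp [0.4691 0.1481 0.0159] yaw -0.0133 F [ 4.4 -1.   5.6] w 0.0419 ff 8.0
282 [(np.float64(495.0), np.float64(2.0)), (np.float64(497.0), np.float64(20.0)), (np.float64(495.0), np.float64(23.0)), (np.float64(495.0), np.float64(28.0)), (np.float64(494.0), np.float64(32.0)), (np.float64(493.0), np.float64(36.0)), (np.float64(492.0), np.float64(40.0)), (np.float64(491.0), np.float64(44.0))]
354 [(np.float64(494.0), np.float64(1.0)), (np.float64(496.0), np.float64(20.0)), (np.float64(495.0), np.float64(24.0)), (np.float64(494.0), np.float64(28.0)), (np.float64(493.0), np.float64(32.0)), (np.float64(492.0), np.float64(37.0)), (np.float64(492.0), np.float64(41.0)), (np.float64(491.0), np.float64(44.0))]
```

```bash
python3 -m creep '{"jaw":[0.65,0.65,0.65,0.65,0.65,0.65,0.65,0.65,0.65,0.65],"offset":[[0,0,0],[0,0,0],[0,0,0],[0,0,0],[0,0,-0.03],[0,0,-0.035],[0,0,-0.035],[0,0,-0.02],[0,0,0],[0,0,0]],"rot":[[0,0,0],[0,0,0],[0,0,0],[0,0,0],[0,0,0],[0,0,0],[0,0,0],[0,0,0],[0,0,0],[0,0,0]]}' 40
python3 look.py w13 wrist; python3 - <<'E'
from h import *
f=np.load("w13.npz");c=(f["K"],f["R"],f["t"]);p=f["p"];P=cloud(f["d"],*c);x,y,z=np.moveaxis(P,2,0)
m=(x>.4)&(x<.53)&(y>.11)&(y<.2)&(z>.02)&(z<.046)&(cv2.cvtColor(p,cv2.COLOR_BGR2HSV)[...,1]<70)
k,lab,st,_=cv2.connectedComponentsWithStats(m.astype(np.uint8))
for i in range(1,k):
    if st[i,4]>100:
        q=P[lab==i];s=q[q[:,2]>.035]
        print(st[i],rect(lab==i,.038,*c),np.percentile(q[:,2],[5,50,95]).round(4),"slope",np.linalg.lstsq(np.c_[s[:,:2],np.ones(len(s))],s[:,2],rcond=None)[0].round(3))
E
python3 plan.py
```

```text
time_s: 22.8
tcp_pos: [0.4671, 0.1479, 0.1358]
tool_rot: [3.141, -0.02, 0.004]
ft_force: [-0.2, -0.5, -0.7]
gripper_width: 0.059
finger_force: 0.0
[ 292  196   51   75 3672] (array([467.8, 149.8], dtype=float32), array([62.8, 41.7], dtype=float32), 3.129) [0.025  0.0341 0.0377] slope [0.001 0.001 0.036]
t 22.85 tcp [0.4661 0.1476 0.1346] yaw -0.0129 F [-0.3 -0.4 -0.1] w 0.059 ff 0.0
```

```bash
python3 -m creep '{"jaw":[0.65,0.65,0.65,0.65,0.65,0.65],"offset":[[0.0025,-0.0005,0.02],[0,0,0.035],[0,0,0.035],[0,0,0.02],[0,0,0.005],[0,0,0]],"rot":[[0,0,0],[0,0,0],[0,0,0],[0,0,0],[0,0,0],[0,0,0]]}' 60
python3 plan.py 0.4690 0.1481 0.0135 -0.012
```

```text
time_s: 23.35
tcp_pos: [0.4674, 0.1475, 0.0176]
tool_rot: [3.139, -0.02, -0.008]
ft_force: [-0.7, 0.2, 0.7]
gripper_width: 0.0592
finger_force: 0.0
t 23.35 tcp [0.4674 0.1475 0.0176] yaw -0.013 F [-0.7  0.2  0.7] w 0.0592 ff 0.0
offset tool axes (mm) [ 1.7 -0.7  4.1] in goal axes [ 1.6 -0.7  4.1] rot deg [ 0.17  0.31 -0.06]
```

```bash
python3 -m creep '{"jaw":[0.65,0.65,0.3,0.3,0.3,0.3,0.3,0.3],"offset":[[0.0015,-0.0007,0.004],[0,0,0],[0,0,0],[0,0,0],[0,0,0],[0,0,0],[0,0,0],[0,0,0]],"rot":[[0.1,0.2,0],[0,0,0],[0,0,0],[0,0,0],[0,0,0],[0,0,0],[0,0,0],[0,0,0]]}' 60
python3 plan.py 0.4690 0.1481 0.0135 -0.012
```

```text
time_s: 24.02
tcp_pos: [0.4718, 0.1488, 0.0171]
tool_rot: [-3.141, 0.02, -0.01]
ft_force: [-0.3, -1.1, 6.5]
gripper_width: 0.0416
finger_force: 60.0
t 24.02 tcp [0.4718 0.1488 0.0171] yaw -0.0127 F [-0.3 -1.1  6.5] w 0.0416 ff 60.0
offset tool axes (mm) [-2.8  0.7  3.6] in goal axes [-2.8  0.7  3.6] rot deg [-0.06 -0.37 -0.04]
```

```bash
python3 -m creep '{"jaw":[0.3,0.3,0.3,0.3,0.3,0.3,0.3,0.3,0.3,0.3,0.3,0.3],"offset":[[0,0,-0.01],[0,0,-0.03],[0,0,-0.036],[0,0,-0.036],[0.0165,0.035,-0.01],[0.0165,0.035,0],[0.0165,0.035,0],[0.0165,0.035,0],[0.0165,0.035,0],[0.0165,0.035,0],[0.0165,0.035,0],[0,0,0]],"rot":[[0,0,0],[0,0,0],[0,0,0],[0,0,0],[0,0,0],[0,0,0],[0,0,0],[0,0,0],[0,0,0],[0,0,0],[0,0,0],[0,0,0]]}' 60
python3 plan.py 0.606 -0.1317 0.12 -0.013
```

```text
time_s: 25.02
tcp_pos: [0.5858, -0.104, 0.1386]
tool_rot: [3.139, -0.028, 0.013]
ft_force: [0.4, 0.5, -2.4]
gripper_width: 0.0415
finger_force: 60.0
t 25.02 tcp [ 0.5858 -0.104   0.1386] yaw -0.0177 F [ 0.4  0.5 -2.4] w 0.0415 ff 60.0
offset tool axes (mm) [20.6 27.3 18.9] in goal axes [20.6 27.4 18.6] rot deg [ 0.17 -0.48 -0.27]
```

```bash
python3 -m creep '{"jaw":[0.3,0.3,0.3,0.3],"offset":[[0.0195,0.027,0.009],[0,0,0.007],[0,0,0],[0,0,0]],"rot":[[0,0,0],[0,0,0],[0,0,0],[0,0,0]]}' 60
python3 look.py w14 wrist;python3 plan.py 0.606 -0.1317 0.12 -0.013; python3 rel.py w14 .142
```

```text
time_s: 25.35
tcp_pos: [0.601, -0.1244, 0.1219]
tool_rot: [-3.14, 0.021, -0.003]
ft_force: [-0.4, 0.1, -2.3]
gripper_width: 0.0418
finger_force: 60.0
t 25.4 tcp [ 0.6014 -0.1242  0.1225] yaw -0.0127 F [-0.8 -0.1 -2.7] w 0.0417 ff 60.0
offset tool axes (mm) [4.7 7.5 2.6] in goal axes [4.7 7.5 2.5] rot deg [-0.09 -0.19  0.02]
cheek [ 288  193   84   18 1456] (array([ 639. , -130.3], dtype=float32), array([10. , 48.8], dtype=float32), 1.558) [ 0.6387 -0.1303  0.0968]
233 278 357 [ 0.6265 -0.1026  0.1235] [ 0.6259 -0.1437  0.1234]
236 277 358 [ 0.6265 -0.1029  0.1304] [ 0.6263 -0.1432  0.1313]
239 275 360 [ 0.6265 -0.1027  0.1364] [ 0.6262 -0.1436  0.1368]
242 274 361 [ 0.6265 -0.1029  0.1417] [ 0.6261 -0.1434  0.1422]
245 271 365 [ 0.6197 -0.0985  0.1223] [ 0.6191 -0.1481  0.1224]
```

```bash
python3 -m creep '{"jaw":[0.3,0.3,0.3],"offset":[[0.0055,0.0072,0.004],[0,0,0.002],[0,0,0]],"rot":[[0,0,0],[0,0,0],[0,0,0]]}' 60
python3 look.py w15 wrist;python3 plan.py 0.6069 -0.1314 0.0605 -0.013; python3 rel.py w15 .136
```

```text
time_s: 25.65
tcp_pos: [0.6075, -0.1321, 0.1165]
tool_rot: [-3.141, 0.02, -0.007]
ft_force: [-0.9, -0.9, -1.5]
gripper_width: 0.0415
finger_force: 60.0
t 25.7 tcp [ 0.6074 -0.1319  0.1166] yaw -0.0126 F [ 0.6 -0.1 -1.8] w 0.0414 ff 60.0
offset tool axes (mm) [-0.8 -0.5 56.1] in goal axes [-0.5 -0.5 56.1] rot deg [-0.06 -0.24  0.02]
cheek [ 274  205   86   19 1532] (array([ 639.1, -130.2], dtype=float32), array([10.5, 49. ], dtype=float32), 1.559) [ 0.6387 -0.1303  0.0968]
233 278 357 [ 0.6331 -0.1103  0.1188] [ 0.6324 -0.1513  0.118 ]
236 277 358 [ 0.6333 -0.1107  0.1261] [ 0.6325 -0.151   0.125 ]
239 275 360 [ 0.6329 -0.1103  0.1308] [ 0.6322 -0.1514  0.1297]
242 274 361 [ 0.6328 -0.1104  0.136 ] [ 0.6323 -0.1511  0.136 ]
245 269 363 [ 0.626  -0.105   0.1161] [ 0.6255 -0.1547  0.1164]
```

```bash
python3 -m creep '{"jaw":[0.3,0.3,0.3],"offset":[[-0.001,-0.0005,0.002],[0,0,0.001],[0,0,0]],"rot":[[0,0,0],[0,0,0],[0,0,0]]}' 60
python3 look.py w16 wrist;python3 plan.py 0.6065 -0.1314 0.0605 -0.013; python3 rel.py w16 .133
```

```text
time_s: 25.95
tcp_pos: [0.6063, -0.1315, 0.1135]
tool_rot: [-3.141, 0.02, -0.007]
ft_force: [0.3, -0.6, -3.3]
gripper_width: 0.0419
finger_force: 60.0
t 26.0 tcp [ 0.6065 -0.1316  0.1136] yaw -0.0128 F [-0.2  0.9 -2.5] w 0.0418 ff 60.0
offset tool axes (mm) [-0.2 -0.1 53.1] in goal axes [ 0.  -0.2 53.1] rot deg [-0.05 -0.26  0.01]
cheek [ 274  204   88   19 1554] (array([ 639. , -130.3], dtype=float32), array([10.3, 49.2], dtype=float32), 1.559) [ 0.6387 -0.1305  0.0969]
233 278 357 [ 0.6318 -0.1098  0.1157] [ 0.6312 -0.1507  0.1149]
236 277 358 [ 0.632  -0.1101  0.1227] [ 0.6314 -0.1504  0.1222]
239 275 360 [ 0.6315 -0.1096  0.1271] [ 0.6312 -0.1507  0.1278]
242 274 361 [ 0.6317 -0.11    0.1335] [ 0.6308 -0.1507  0.1319]
245 273 366 [ 0.6302 -0.1094  0.1333] [ 0.6241 -0.1558  0.113 ]
```

```bash
python3 -m creep '{"jaw":[0.3,0.3,0.3,0.3,0.3],"offset":[[0,0,0.0015],[0,0,0.0015],[0,0,0.0015],[0,0,0.0015],[0,0,0]],"rot":[[0,0,0],[0,0,0],[0,0,0],[0,0,0],[0,0,0]]}' 60
python3 plan.py 0.6065 -0.1316 0.0605 -0.013
```

```text
time_s: 26.42
tcp_pos: [0.6064, -0.1317, 0.1073]
tool_rot: [-3.141, 0.02, -0.006]
ft_force: [-0.4, -0.3, -2.5]
gripper_width: 0.0412
finger_force: 60.0
t 26.42 tcp [ 0.6064 -0.1317  0.1073] yaw -0.013 F [-0.4 -0.3 -2.5] w 0.0412 ff 60.0
offset tool axes (mm) [-0.1 -0.1 46.8] in goal axes [ 0.1 -0.1 46.8] rot deg [-0.05 -0.23  0.  ]
```

```bash
python3 -m creep '{"jaw":[0.3,0.3,0.3,0.3,0.3,0.3,0.3,0.3],"offset":[[0,0,0.002],[0,0,0.002],[0,0,0.002],[0,0,0.002],[0,0,0.002],[0,0,0.002],[0,0,0.002],[0,0,0]],"rot":[[0,0,0],[0,0,0],[0,0,0],[0,0,0],[0,0,0],[0,0,0],[0,0,0],[0,0,0]]}' 60
python3 look.py w17 wrist; python3 plan.py 0.6065 -0.1316 0.0605 -0.013; python3 rel.py w17 .115
```

```text
time_s: 27.08
tcp_pos: [0.6065, -0.1317, 0.0932]
tool_rot: [-3.141, 0.02, -0.006]
ft_force: [0.6, -0.5, -2.2]
gripper_width: 0.0418
finger_force: 60.0
t 27.13 tcp [ 0.6066 -0.1317  0.0934] yaw -0.013 F [-0.1 -0.3 -3.1] w 0.0415 ff 60.0
offset tool axes (mm) [-0.2 -0.1 32.9] in goal axes [-0.1 -0.1 32.9] rot deg [-0.05 -0.24  0.  ]
cheek [ 269  210   98   21 1960] (array([ 639.1, -130.4], dtype=float32), array([10.3, 49.1], dtype=float32), 1.559) [ 0.6387 -0.1304  0.0969]
224 270 365 [ 0.6369 -0.1061  0.0961] [ 0.6367 -0.1546  0.0975]
227 269 365 [ 0.6354 -0.1055  0.096 ] [ 0.6349 -0.1547  0.0964]
230 272 363 [ 0.6336 -0.1069  0.0954] [ 0.6331 -0.1539  0.0955]
233 278 357 [ 0.6319 -0.1099  0.0952] [ 0.6314 -0.1509  0.095 ]
236 277 358 [ 0.6321 -0.1103  0.1024] [ 0.6318 -0.1504  0.1032]
239 275 360 [ 0.6322 -0.1101  0.1087] [ 0.6314 -0.1509  0.1075]
242 274 361 [ 0.6317 -0.1101  0.1127] [ 0.6312 -0.1507  0.1124]
245 273 362 [ 0.6304 -0.1096  0.1129] [ 0.6296 -0.1513  0.1121]
```

```bash
python3 -m creep '{"jaw":[0.3,0.3,0.3,0.3,0.3,0.3,0.3,0.3,0.3,0.3,0.3,0.3],"offset":[[0,0,0.002],[0,0,0.002],[0,0,0.002],[0,0,0.002],[0,0,0.002],[0,0,0.002],[0,0,0.002],[0,0,0.002],[0,0,0.002],[0,0,0.002],[0,0,0.002],[0,0,0]],"rot":[[0,0,0],[0,0,0],[0,0,0],[0,0,0],[0,0,0],[0,0,0],[0,0,0],[0,0,0],[0,0,0],[0,0,0],[0,0,0],[0,0,0]]}' 60
python3 plan.py 0.6065 -0.1317 0.061 -0.013
```

```text
time_s: 28.13
tcp_pos: [0.6066, -0.1317, 0.0712]
tool_rot: [-3.141, 0.02, -0.006]
ft_force: [0.2, 0.0, -2.9]
gripper_width: 0.0416
finger_force: 60.0
t 28.13 tcp [ 0.6066 -0.1317  0.0712] yaw -0.0129 F [ 0.2  0.  -2.9] w 0.0416 ff 60.0
offset tool axes (mm) [-0.1  0.  10.2] in goal axes [-0.1  0.  10.2] rot deg [-0.05 -0.23  0.  ]
```

Bottom at about 58 mm. I pass the lips (54 mm) gently.

```bash
python3 -m creep '{"jaw":[0.3,0.3,0.3,0.3,0.3],"offset":[[0,0,0.0015],[0,0,0.0015],[0,0,0.0015],[0,0,0.0015],[0,0,0]],"rot":[[0,0,0],[0,0,0],[0,0,0],[0,0,0],[0,0,0]]}' 60
python3 plan.py 0.6065 -0.1317 0.061 -0.013
```

```text
time_s: 28.55
tcp_pos: [0.6066, -0.1317, 0.0653]
tool_rot: [-3.141, 0.02, -0.007]
ft_force: [-0.3, 0.0, -2.8]
gripper_width: 0.0415
finger_force: 60.0
t 28.55 tcp [ 0.6066 -0.1317  0.0653] yaw -0.0129 F [-0.3  0.  -2.8] w 0.0415 ff 60.0
offset tool axes (mm) [-0.2  0.   4.3] in goal axes [-0.1  0.   4.3] rot deg [-0.05 -0.24  0.  ]
```

```bash
python3 -m creep '{"jaw":[0.3,0.3,0.3],"offset":[[0,0,0.001],[0,0,0.001],[0,0,0]],"rot":[[0,0,0],[0,0,0],[0,0,0]]}' 60
python3 plan.py 0.6065 -0.1317 0.061 -0.013
```

```text
time_s: 28.8
tcp_pos: [0.6068, -0.1317, 0.0635]
tool_rot: [-3.141, 0.02, -0.007]
ft_force: [1.3, 0.2, -2.2]
gripper_width: 0.0419
finger_force: 60.0
t 28.8 tcp [ 0.6068 -0.1317  0.0635] yaw -0.0129 F [ 1.3  0.2 -2.2] w 0.0419 ff 60.0
offset tool axes (mm) [-0.3 -0.   2.5] in goal axes [-0.3 -0.   2.5] rot deg [-0.05 -0.26  0.  ]
```

```bash
python3 -m creep '{"jaw":[0.3,0.3,0.3],"offset":[[0,0,0.001],[0,0,0.001],[0,0,0]],"rot":[[0,0,0],[0,0,0],[0,0,0]]}' 60
python3 plan.py 0.6065 -0.1317 0.061 -0.013
```

```text
time_s: 29.05
tcp_pos: [0.6068, -0.1317, 0.0615]
tool_rot: [-3.141, 0.02, -0.007]
ft_force: [-0.4, 0.1, -2.4]
gripper_width: 0.0416
finger_force: 60.0
t 29.05 tcp [ 0.6068 -0.1317  0.0615] yaw -0.013 F [-0.4  0.1 -2.4] w 0.0416 ff 60.0
offset tool axes (mm) [-0.3  0.   0.5] in goal axes [-0.3  0.   0.5] rot deg [-0.05 -0.26  0.  ]
```

```bash
python3 -m creep '{"jaw":[0.3,0.3,0.3],"offset":[[0,0,0.001],[0,0,0.0005],[0,0,0]],"rot":[[0,0,0],[0,0,0],[0,0,0]]}' 60
python3 plan.py 0.6065 -0.1317 0.061 -0.013
```

```text
time_s: 29.3
tcp_pos: [0.607, -0.1317, 0.0611]
tool_rot: [-3.141, 0.02, -0.008]
ft_force: [-2.2, -0.1, 5.1]
gripper_width: 0.0417
finger_force: 60.0
t 29.3 tcp [ 0.607  -0.1317  0.0611] yaw -0.013 F [-2.2 -0.1  5.1] w 0.0417 ff 60.0
offset tool axes (mm) [-0.5 -0.   0.1] in goal axes [-0.5 -0.   0.1] rot deg [-0.04 -0.31  0.  ]
```

```bash
python3 -m creep '{"jaw":[0.65,0.65,0.65,0.65],"offset":[[0,0,0],[0,0,0],[0,0,0],[0,0,0]],"rot":[[0,0,0],[0,0,0],[0,0,0],[0,0,0]]}' 10
python3 -m creep '{"jaw":[0.65,0.65,0.65,0.65,0.65,0.65,0.65,0.65],"offset":[[0,0,-0.01],[0,0,-0.03],[0,0,-0.036],[0,0,-0.036],[-0.035,0,-0.01],[-0.035,0,0],[-0.035,0,0],[0,0,0]],"rot":[[0,0,0],[0,0,0],[0,0,0],[0,0,0],[0,0,0],[0,0,0],[0,0,0],[0,0,0]]}'
python3 look.py w18 wrist; python3 - <<'E'
from h import *
f=np.load("w18.npz");c=(f["K"],f["R"],f["t"]);P=cloud(f["d"],*c);x,y,z=np.moveaxis(P,2,0)
b=(x>.53)&(x<.67)&(y<-.05)&(y>-.2)
for nm,lo,hi,h in (("cheek",.091,.104,.098),("block",.068,.086,.082),("knob",.0,0,0)):
    k,lab,st,_=cv2.connectedComponentsWithStats((b&(z>lo)&(z<hi)).astype(np.uint8))
    for i in range(1,k):
        if st[i,4]>150:
            q=P[lab==i];s=q[q[:,2]>.079]
            print(nm,st[i],rect(lab==i,h,*c),np.percentile(q[:,2],[50,95]).round(4),np.linalg.lstsq(np.c_[s[:,:2],np.ones(len(s))],s[:,2],rcond=None)[0].round(3))
m=(x>.48)&(x<.54)&(y>-.16)&(y<-.1)&(z>.08)&(z<.105)&(f["p"].max(2)<80);print("knob",m.sum(),P[m].mean(0).round(4) if m.any() else 0)
E
```

```text
time_s: 29.63
tcp_pos: [0.607, -0.1318, 0.0601]
tool_rot: [-3.141, 0.02, -0.008]
ft_force: [0.1, -0.2, -0.5]
gripper_width: 0.0593
finger_force: 0.0
time_s: 30.3
tcp_pos: [0.4942, -0.1295, 0.182]
tool_rot: [-3.14, 0.022, 0.002]
ft_force: [-0.4, 0.4, -0.2]
gripper_width: 0.0594
finger_force: 0.0
cheek [ 283   28   72   19 1316] (array([ 637. , -130.3], dtype=float32), array([11.1, 48.9], dtype=float32), 1.557) [0.097  0.0983] [ 0.18  -0.003 -0.019]
cheek [285 141  68  14 927] (array([ 563.6, -129.3], dtype=float32), array([ 9.3, 49.4], dtype=float32), 1.558) [0.097  0.0982] [-0.021 -0.002  0.108]
block [ 285   48   67   92 5017] (array([ 602.5, -129.5], dtype=float32), array([64.4, 48.5], dtype=float32), 3.128) [0.0786 0.0821] [ 0.01  -0.     0.075]
knob 224 [ 0.5007 -0.1323  0.0888]
```

View pics/w18.png

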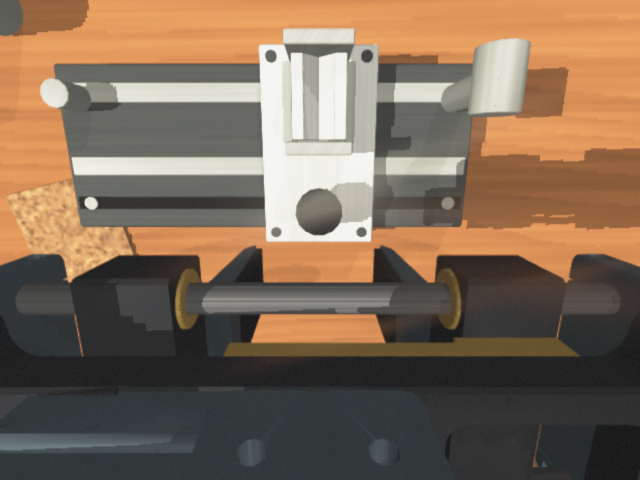

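The block lies flat and square in the nest, px (292–348, 52–140), its top at 82 mm. The knob at (319,212) is at home height, and the robot is clear.

```bash
python3 -c "
from bench import bot
print(bot.job_done())"
```

```text
the job is handed in; nothing more can be done
None
```

The job is handed in at about 30 s of the 72 s allowed, with no verdict returned: the carriage is locked one hole nearer the tall post (about 47 mm), with its pin home. The block is flat and square in the nest, lowered to the floor on the second try after its first entry caught the far cheek and tilted it.

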